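# Empty and reload a V-trough chamfering cradle

## Robot

A 7-joint arm with a two-finger parallel gripper is mounted at the origin on a cart in front of the work surface, level with it; the furniture and walls round the work are solid. World frame = base frame: x ahead of the robot, y to its left, z up, the work surface at z = 0. Lengths are in m, angles in rad, forces in N, time in s.
With the tool pointing down it reaches from about 0.4 to 0.85 m from the base axis. Payload 4.5 kg.
Tool frame: the origin (TCP) lies at the very end of the fingers, on their centre line; the grasp point (between the pads) lies behind it (r.grip_depth is the z of the grasp point in the tool frame, in m); z points along the fingers, y is the direction in which the jaws open and shut (so a half turn about z gives the same grasp; the last joint's range is limited). The gripper opens to 88 mm and grips with 3 to 60 N. Pads are 18 mm wide; open, the fingers measure 123 mm over their backs; the gripper's body (75 mm by 187 mm) begins 45 mm behind the grasp point.
Start: joints at [1.164, 0.689, -0.195, 1.565, 0.157, 0.902, -0.215], TCP at [0.267, -0.565, 0.205] pointing down, gripper open.
Joint ranges: [-3.01, 3.01], [-0.46, 2.08], [-1.47, 1.51], [0.13, 2.56], [-1, 4.14], [0.04, 2.09], [-2.66, 2.66]. Speed limits (rad/s): [2.57, 2.57, 3.14, 3.14, 3.14, 3.14, 3.14].

## Interface

Orientations are given as a unit quaternion [x, y, z, w].
In Python, from plant import sensors, cams, r gives the robot as it stands. The module is installed in compiled form; this text tells all that it offers.
- The arm moves only by the tool drive_tool, never from a script. Its argument "series" is a list that holds one entry, the list of rows, each a list of 5 numbers: the shift along the world's x, y, z in mm, then the turn about the world's z in rad, then the finger opening in mm, from 0 to 88.1. A call has 1 to 10 rows; each row shifts and turns the commanded pose from where the row before left it; what a row does not reach is not made up. A row lasts 1/10 s, in which the tool goes at most 50 mm and 8.59 degrees, less where a joint would pass 70% of its speed; a pose out of reach is approached as far as the arm can. A call with a gripper value outside its range is refused whole. The fingers move at their own pace and stop on an object; "force" is the grip in N (left out, the last holds). Time passes only in rows, so rows that do not move let the fingers close. It gives the time, the measured TCP pose, the force and the opening at its end, in the units of the state.
- sensors.get_state(): the state, without advancing time (a new reading comes with each control period).
- cams.snapshot(name): name is "scene" or "top" or "wrist"; returns the picture (384x512x3 uint8, blue, green, red); there is no depth.
- cams.camera_model(name): a dict with "fx", "fy", "cx", "cy" (pixels), "camera_from_world" (4x4, takes a point from world to camera coordinates). Camera axes: x right, y down, z forward; pixel columns grow to the right and rows downward; lengths in m; the calibration is good to about 2 mm. A picture is of the moment at which its call begins: read the wrist's pose just before it. camera_model takes no time and is no camera call; for the wrist camera it gives the pose at the moment of the call.
- r.finish_job(): hands the job in, once; it reports no verdict.
Trained networks look in the newest picture that a camera, given by its name, has taken for a name from the list of things; names that differ only in an ending like _2 or _b are one class to them, and where a whole thing is asked for, a point or a joint stands for the part that bears it (a point fixed in the world has none). Each returns a list of dicts, best first, with "confidence" (0 to 1); they miss things now and then, are a little off and sometimes report something else, mostly with a low value. They report only what shows in the picture. A call takes as long as a camera call. They do not tell look-alikes from the thing itself.
- cams.trace(camera, name): "mask" (384x512 bool, what is visible of it) and "at" ([column, row] in pixels, amid what is visible of it).
- cams.mark_of(camera, name): "at" ([column, row] in pixels: a listed point, or the origin of a listed thing).
The state is a dict: "clock": time; "q": joint angles; "qd": joint speeds; "joint_torque": joint torques, N m; "tool_pos": TCP position; "eef_rot": TCP orientation; "contact_force": force on the tool from outside, world axes, zero at the start; "moment": the same for the moment, N m; "opening": opening from 0.0 (shut) to 1.0 (fully open).
Only numpy, scipy, OpenCV 4.12 (cv2) and the standard library are available. Lean on these libraries where they do the work, as an engineer would, in place of code of your own. Each camera call takes 0.05 s, during which the arm holds its last target.

## Task

Empty the chamfering cradle and load the next batch: press the treadle right down to its stop so that both finished octagonal pieces run out into the catch tray, then let it spring back up. Then lift the loading tray by its handle and tip its three square blanks into the V-trough, so that they slide into line along the fold, end to end against the stop, and stand the empty tray upright on the table again, clear of the cradle. Leave the tape measure, marking gauge and spray can where they are.

Things in the scene. Friction and masses are not known exactly. Their poses are not given: they have to be found in the camera images.
- trough: V-trough (fixed on a plywood base): slippery waxed aluminium angle, corner down, falling 15 degrees to the stop. Origin: on the fold (inside corner) at the face of the stop blade, 105 mm above the table. y runs down along the fold (the angle reaches from y = -302 to -2 mm), z out of the V square to the fold, x level, away from the pedal. Walls 57 mm wide at 45 degrees; their tops at x = +-40, z = 40 mm.
- row_middle (a point): Point on the trough's fold 120 mm up from the stop, axes as the trough's: below the middle of a full row of three. A piece seated in the V has its centre 20 mm (z) above the fold; three blanks in a row against the stop have theirs at y = -80, 0 and 80 mm from here. Nothing of the cradle stands higher than the trough's walls.
- treadle (a joint): Sprung steel lever across the low end of the trough; it carries the stop blade and the pedal. 0 = up (blade 16 mm above the fold, holds the pieces); 0.245 rad = down at its stop (blade 6 mm below the fold; pieces slide out over it within 2 s). Springs back when let go; about 3 N on the pedal starts it, 6 N holds it down.
- treadle_pad (a point): Centre of the top of the pedal, a level black ribbed rubber plate 56 x 54 mm, 123 mm to the -x side of the fold's low end, about 90 mm above the table when up. It goes down by about 50 mm to its stop, on an arc about a level hinge 213 mm away on the +x side.
- catch_tray (a point): Centre of the floor of the catch tray at the low end of the trough, fixed to its base: a smooth metal floor that runs on at the trough's slope, 23 mm below the fold, 100 mm wide inside (x) and 200 mm long (y) to its end wall, sides 32 mm and end wall 44 mm high. Axes as the trough's: y down the slope, away from the trough. A piece that lies in it has its centre 14 mm above its floor.
- tray_handle (a point): Grip point of the loading tray's handle, 74 mm above the tray's underside. Handle: upright wooden block in the middle of the back (+x) side of the tray, 16 mm thick (x), 90 mm wide (y), its top 22 mm above this point. z is up, y along the tray. The tray is loose plywood, 0.32 kg, 272 mm long (y), 84 mm deep with the handle; its back wall is 42 mm high, inner face at x = -14 mm.
- tray_front (a point): Middle of the tray's open front edge, on the upper face of its 4 mm floor; axes as the handle's (it lies at x = -76, z = -70 mm from the handle point). No lip here: blanks slide out over this edge when the tray is tipped forward by more than about 30 degrees. Two dividers make three bays 83 mm long; walls 16 mm high at the front.
- blank_1_center (a point): Centre of a loose square wooden blank, 28 x 28 x 80 mm (80 along its y), 0.045 kg; it starts on the floor of the loading tray, one in each of its three bays.
- blank_2_center (a point): Centre of a loose square wooden blank, 28 x 28 x 80 mm (80 along its y), 0.045 kg; it starts on the floor of the loading tray, one in each of its three bays.
- blank_3_center (a point): Centre of a loose square wooden blank, 28 x 28 x 80 mm (80 along its y), 0.045 kg; it starts on the floor of the loading tray, one in each of its three bays.
- finished_1_center (a point): Centre of a loose finished piece: an octagonal wooden prism, 28 mm across flats, 80 mm long (its y), 0.036 kg; it starts in the V-trough, one of two in a row against the stop.
- finished_2_center (a point): Centre of a loose finished piece: an octagonal wooden prism, 28 mm across flats, 80 mm long (its y), 0.036 kg; it starts in the V-trough, one of two in a row against the stop.
- tape_measure: Bystander: yellow and black tape measure standing on edge, 37 x 89 x 66 mm; origin at the centre of its underside.
- marking_gauge: Bystander: wooden marking gauge, 56 x 200 x 72 mm; origin at the centre of its underside.
- wax_spray: Bystander: blue spray can with a white cap, 53 mm across, 193 mm high; origin at the centre of its underside.
Things that resemble listed ones, but are neither listed nor needed, are in the scene too. What is shaped like the part that bears blank_1_center but blue is not meant.

How it is judged:
On the way, in this order (a step that is already met when the one before it is completed fails the run):
1. the treadle is pressed down to its stop (value of joint treadle above 0.225 rad), for 0.2 s.
2. both finished pieces are in the catch tray and the treadle is up again (x of finished_1_center in the frame of catch_tray between -0.052 and 0.052 m and y of finished_1_center in the frame of catch_tray between -0.11 and 0.11 m and z of finished_1_center in the frame of catch_tray between 0 and 0.06 m and x of finished_2_center in the frame of catch_tray between -0.052 and 0.052 m and y of finished_2_center in the frame of catch_tray between -0.11 and 0.11 m and z of finished_2_center in the frame of catch_tray between 0 and 0.06 m and value of joint treadle below 0.03 rad), for 0.2 s.
3. the tray is lifted off the table with the three blanks in it (height (world z) of tray_handle above 0.1 m and x of blank_1_center in the frame of tray_handle between -0.085 and 0 m and y of blank_1_center in the frame of tray_handle between -0.13 and 0.13 m and z of blank_1_center in the frame of tray_handle between -0.07 and -0.03 m and x of blank_2_center in the frame of tray_handle between -0.085 and 0 m and y of blank_2_center in the frame of tray_handle between -0.13 and 0.13 m and z of blank_2_center in the frame of tray_handle between -0.07 and -0.03 m and x of blank_3_center in the frame of tray_handle between -0.085 and 0 m and y of blank_3_center in the frame of tray_handle between -0.13 and 0.13 m and z of blank_3_center in the frame of tray_handle between -0.07 and -0.03 m), for 0.1 s.
4. the three blanks lie in the trough in line along its fold, up against the stop (x of blank_1_center in the frame of trough between -0.008 and 0.008 m and y of blank_1_center in the frame of trough between -0.212 and -0.03 m and z of blank_1_center in the frame of trough between 0.01 and 0.027 m and angle between the y axis of each of blank_1_center, blank_2_center, blank_3_center and the y axis of trough, either way round below 0.1 rad and x of blank_2_center in the frame of trough between -0.008 and 0.008 m and y of blank_2_center in the frame of trough between -0.212 and -0.03 m and z of blank_2_center in the frame of trough between 0.01 and 0.027 m and x of blank_3_center in the frame of trough between -0.008 and 0.008 m and y of blank_3_center in the frame of trough between -0.212 and -0.03 m and z of blank_3_center in the frame of trough between 0.01 and 0.027 m and value of joint treadle below 0.03 rad), for 0.2 s.
At the end, for the whole second after the job is handed in: Blanks in one row on the fold (centres within 8 mm of its line, all within 212 mm of the stop, aligned within 0.1 rad); both finished pieces in the catch tray; treadle up (under 0.03 rad); tray upright on the table (within 0.1 rad), not touching the cradle; blanks and tray at rest (all of step 4 and x of finished_1_center in the frame of catch_tray between -0.052 and 0.052 m and y of finished_1_center in the frame of catch_tray between -0.11 and 0.11 m and z of finished_1_center in the frame of catch_tray between 0 and 0.06 m and x of finished_2_center in the frame of catch_tray between -0.052 and 0.052 m and y of finished_2_center in the frame of catch_tray between -0.11 and 0.11 m and z of finished_2_center in the frame of catch_tray between 0 and 0.06 m and height (world z) of tray_handle between 0.066 and 0.082 m and angle between tray_handle's own z axis and vertical below 0.1 rad and contact force between tray and cradle below 0.05 N and linear speed of each of tray, blank_1, blank_2, blank_3 below 0.02 m/s).
It fails at once if the tape measure is pushed more than 30 mm or knocked over (distance of tape_measure from where it was at the start of the episode above 0.03 m or angle between tape_measure's own z axis and vertical above 0.4 rad).
It fails at once if the marking gauge is pushed more than 30 mm or knocked over (distance of marking_gauge from where it was at the start of the episode above 0.03 m or angle between marking_gauge's own z axis and vertical above 0.4 rad).
It fails at once if the wax spray is pushed more than 30 mm or knocked over (distance of wax_spray from where it was at the start of the episode above 0.03 m or angle between wax_spray's own z axis and vertical above 0.4 rad).
It also fails if it takes over 72 s, if anything falls off the work surface, if the arm or the gripper's body presses on something with over 40 N, if the wrist force passes 120 N, or if a joint passes its speed limit or range.

## Working session

There is one attempt and no reset: what is moved stays moved. The work goes in short steps, Python scripts to look and compute and a tool call to move; the robot and the scene stay as the last step left them, time stands still between calls to the robot, and variables do not carry over. Pictures are saved under pics/ and viewed, and the job is handed in when it is done.

Besides the shell and the picture viewer there is one more tool, called after "Request:" as name(argument=value, ...), one argument or row to a line, values as JSON. drive_tool: Moves the arm, as the interface text tells. Its arguments: {"type":"object","properties":{"series":{"type":"array","items":{"type":"array","items":{"type":"array","items":{"type":"number"}}}},"force":{"type":"number"}},"required":["series"]}

```bash
mkdir -p pics; ls; cat > h.py <<'E'
import numpy as np, cv2
from plant import sensors, cams, r
def save(n,f):
    im=cams.snapshot(n); cv2.imwrite(f'pics/{f}.png',im); return im
def proj(n,P):
    m=cams.camera_model(n); T=np.array(m['camera_from_world']); P=np.atleast_2d(P)
    c=P@T[:3,:3].T+T[:3,3]
    return np.c_[m['fx']*c[:,0]/c[:,2]+m['cx'], m['fy']*c[:,1]/c[:,2]+m['cy']]
def ray(n,uv):
    m=cams.camera_model(n); T=np.array(m['camera_from_world']); R=T[:3,:3]
    d=R.T@np.array([(uv[0]-m['cx'])/m['fx'],(uv[1]-m['cy'])/m['fy'],1]); o=-R.T@T[:3,3]
    return o,d/np.linalg.norm(d)
def atz(n,uv,z):
    o,d=ray(n,uv); return o+d*(z-o[2])/d[2]
def tri(obs):
    A=np.zeros((3,3));b=np.zeros(3)
    for n,uv in obs:
        o,d=ray(n,uv); M=np.eye(3)-np.outer(d,d); A+=M;b+=M@o
    return np.linalg.solve(A,b)
E
python3 - <<'E'
from h import *
s=sensors.get_state(); print(s['clock'],s['tool_pos'],s['eef_rot'],r.grip_depth)
for n in ['scene','top']:
    save(n,n+'0'); 
    m=cams.camera_model(n); T=np.array(m['camera_from_world']); print(n,-T[:3,:3].T@T[:3,3],m['fx'])
D={}
for nm in ['trough','row_middle','treadle_pad','catch_tray','tray_handle','tray_front','blank_1_center','finished_1_center','tape_measure','marking_gauge','wax_spray']:
    for n in ['scene','top']:
        o=cams.mark_of(n,nm); print(nm,n,[(np.round(x['at'],1).tolist(),round(x['confidence'],2)) for x in o])
print(sensors.get_state()['clock'])
E
```

```text
pics
0.0 [ 0.26632213 -0.56465548  0.20435055] [ 9.75798944e-01  2.18667838e-01 -2.72118622e-04 -8.50158062e-04] -0.0187
scene [-0.97760592 -0.81141037  0.91408268] 426.70229319640816
top [ 0.03590392 -0.17230009  1.51498623] 422.9372148957988
trough scene [([214.1, 174.2], 0.88), ([200.6, 189.0], 0.63)]
trough top [([348.1, 243.2], 0.69), ([193.1, 178.0], 0.56)]
row_middle scene [([240.5, 179.0], 0.59)]
row_middle top [([224.7, 178.7], 0.68), ([320.6, 242.6], 0.62)]
treadle_pad scene [([199.4, 187.8], 0.56)]
treadle_pad top [([184.5, 204.9], 0.87), ([222.5, 179.4], 0.59)]
catch_tray scene [([197.7, 183.5], 0.71), ([309.5, 213.5], 0.51), ([239.2, 172.6], 0.18)]
catch_tray top [([164.0, 174.4], 0.88), ([184.8, 208.0], 0.66)]
tray_handle scene [([313.4, 219.7], 0.75)]
tray_handle top [([332.6, 218.3], 0.93)]
tray_front scene [([299.3, 241.2], 0.58)]
tray_front top [([321.0, 244.7], 0.74), ([192.2, 176.5], 0.67)]
blank_1_center scene [([369.7, 251.2], 0.69), ([287.9, 225.2], 0.64), ([234.3, 228.5], 0.21)]
blank_1_center top [([301.7, 221.5], 0.73), ([395.6, 240.0], 0.55)]
finished_1_center scene [([221.5, 172.6], 0.51)]
finished_1_center top [([204.3, 173.7], 0.43)]
tape_measure scene [([234.6, 226.5], 0.78)]
tape_measure top [([246.5, 233.4], 0.56)]
marking_gauge scene [([137.8, 195.7], 0.51)]
marking_gauge top [([103.9, 213.4], 0.93)]
wax_spray scene [([311.9, 213.0], 0.64)]
wax_spray top [([315.1, 177.1], 0.89)]
1.2
```

```bash
python3 - <<'E'
import cv2
a=cv2.imread('pics/top0.png')[150:280,80:440]; cv2.imwrite('pics/top0z.png',cv2.resize(a,None,fx=2.2,fy=2.2,interpolation=cv2.INTER_CUBIC))
a=cv2.imread('pics/scene0.png')[130:290,110:410]; cv2.imwrite('pics/scene0z.png',cv2.resize(a,None,fx=2.6,fy=2.6,interpolation=cv2.INTER_CUBIC))
E
```

```text
(no output)
```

The scene view shows the cradle at (205,195), the loading tray at (307,235) and the blue decoy at (370,252). In the top view the trough fold runs from about (193,177) to (283,180), with the pedal at (188,207), the loading tray at (328,233) and the tape measure at (242,233). I'll zoom in to measure these.

```bash
python3 - <<'E'
import cv2
def z(src,x0,x1,y0,y1,f,o):
    a=cv2.imread(src)[y0:y1,x0:x1]; a=cv2.resize(a,None,fx=f,fy=f,interpolation=cv2.INTER_CUBIC)
    for x in range((x0//10+1)*10,x1,10): cv2.putText(a,str(x),((x-x0)*f,10),0,.35,(0,255,255),1); cv2.line(a,((x-x0)*f,12),((x-x0)*f,18),(0,255,255),1)
    for y in range((y0//10+1)*10,y1,10): cv2.putText(a,str(y),(0,(y-y0)*f),0,.35,(0,255,255),1)
    cv2.imwrite(o,a)
z('pics/top0.png',128,292,145,225,4,'pics/za.png')
z('pics/top0.png',280,380,200,265,7,'pics/zb.png')
z('pics/scene0.png',160,300,150,230,5,'pics/zc.png')
E
cat > tr.py <<'E'
from h import *
from scipy.optimize import least_squares
c,s=np.cos(np.radians(15)),np.sin(np.radians(15))
def Rt(yaw):
    ex=np.array([np.cos(yaw),np.sin(yaw),0]); h=np.array([-np.sin(yaw),np.cos(yaw),0])
    ey=c*h-s*np.array([0,0,1]); ez=np.cross(ex,ey); return np.c_[ex,ey,ez]
E
python3 - <<'E'
from tr import *
obs=[('top',(40,-2,40),(195,162.5)),('top',(-40,-2,40),(190.5,184.5)),('top',(-40,-302,40),(275,189.5)),('top',(40,-302,40),(278.7,166)),
('scene',(-40,-2,40),(212.4,174.4)),('scene',(-40,-302,40),(268,171.6)),('scene',(0,-302,0),(273,177.6))]
def res(p,full=False):
    R=Rt(p[2]);o=[]
    for n,q,uv in obs: o.append(proj(n,np.array([p[0],p[1],.105])+R@np.array(q)/1000)[0]-uv)
    return np.concatenate(o)
f=least_squares(res,[.6,-.05,0],loss='soft_l1'); print(f.x); print(np.round(f.fun.reshape(-1,2),1))
R=Rt(f.x[2]); o=np.array([f.x[0],f.x[1],.105])
for n,q in [('low',(0,-2,0)),('high',(0,-302,0)),('mid',(0,-120,0)),('catch',(0,110,-23))]: 
    P=o+R@np.array(q)/1000; print(n,P,proj('top',P),proj('scene',P))
pad=o+R@np.array([-.123,0,0]);pad[2]=.09; print('pad',pad,proj('top',pad),proj('scene',pad))
print('top pad px', atz('top',(188,210.5),.09))
print('finished', tri([('top',(204.3,173.7)),('scene',(221.5,172.6))]))
# tray: floor points: front corners top face z=.004; rim of back wall z=.042 ; handle top z=.096
A=atz('top',(289.0,230.0),.016);B=atz('top',(358.0,257.5),.016); print('front corners',A,B,np.linalg.norm(A-B))
y=(A-B)/np.linalg.norm(A-B); print('tray yaw',np.arctan2(-y[0],y[1]))
for p in [(323.5,212),(347,222.5)]: print('handle back top',atz('top',p,.096))
print('mark handle',atz('top',(332.6,218.3),.074),tri([('top',(332.6,218.3)),('scene',(313.4,219.7))]))
print('front',atz('top',(321,244.7),.004),atz('scene',(299.3,241.2),.004))
print('tape',atz('top',(246.5,233.4),0),atz('scene',(234.6,226.5),0))
print('spray',atz('top',(315.1,177.1),0),'gauge',atz('top',(103.9,213.4),0))
E
```

```text
[ 0.55723236  0.08005559 -0.06515759]
[[ 0.6  0.6]
 [ 0.4 -0.3]
 [ 0.  -0.2]
 [-0.2  0.8]
 [-3.3 -2.1]
 [-0.3 -1.4]
 [ 0.9 -1.6]]
low [0.55710658 0.07812784 0.10551764] [[197.55782392 177.96434182]] [[216.12161382 177.5348991 ]]
high [ 0.53823872 -0.211035    0.18316335] [[279.24716998 182.55741938]] [[273.9105453  176.02363402]]
mid [ 0.54968522 -0.03560954  0.13605829] [[228.53420302 179.70602441]] [[237.7051481  176.97045811]]
catch [0.56376298 0.18014176 0.05431361] [[172.14090426 178.80864294]] [[198.04765393 182.61846866]]
pad [0.43449337 0.0880643  0.09      ] [[190.47134099 211.79015263]] [[200.06149202 190.63597923]]
top pad px [0.43834439 0.09737611 0.09      ]
finished [0.56467024 0.05294673 0.13254198]
front corners [ 0.42090107 -0.26521656  0.016     ] [ 0.34379803 -0.51711122  0.016     ] 0.26343082369887805
tray yaw -0.29703671390010133
handle back top [ 0.47635109 -0.37599045  0.096     ]
handle back top [ 0.44615718 -0.45878597  0.096     ]
mark handle [ 0.4630392  -0.41215626  0.074     ] [ 0.46694553 -0.41575192  0.06421672]
front [ 0.38035217 -0.3853462   0.004     ] [ 0.38419449 -0.39276486  0.004     ]
tape [ 0.39739715 -0.11182927  0.        ] [ 0.37078517 -0.11469007  0.        ]
spray [ 0.64278741 -0.35177484  0.        ] gauge [0.42280512 0.42417237 0.        ]
```

Request:
drive_tool(
  series=[
    [[40, 10, 20, 0, 0], [45, 15, 20, 0, 0], [45, 20, 20, 0, 0], [30, 30, 10, 0, 0], [0, 0, 0, 0, 0]],
  ],
  force=20,
)

```text
clock: 1.7
tool_pos: [0.4312, -0.4856, 0.2753]
eef_rot: [0.974, 0.224, 0.004, -0.0]
contact_force: [0.8, 0.4, 0.2]
opening: 0.566
```

```bash
python3 - <<'E'
from h import *
s=sensors.get_state(); print(s['clock'],s['tool_pos'],s['contact_force'])
im=save('wrist','w1')
E
```

```text
1.7 [ 0.43124223 -0.48556144  0.27530001] [0.82771725 0.36277689 0.24888598]
```

The wrist view shows the tray clearly, with its handle top between about (180,80) and (245,140). I'll zoom in.

```bash
python3 - <<'E'
import cv2
x0,x1,y0,y1,f=90,300,25,225,3
a=cv2.imread('pics/w1.png')[y0:y1,x0:x1]; a=cv2.resize(a,None,fx=f,fy=f,interpolation=cv2.INTER_CUBIC)
for x in range(100,x1,20): cv2.putText(a,str(x),((x-x0)*f,10),0,.35,(0,0,255),1)
for y in range(40,y1,20): cv2.putText(a,str(y),(0,(y-y0)*f),0,.35,(0,0,255),1)
cv2.imwrite('pics/w1z.png',a)
E
python3 - <<'E'
from h import *
A=atz('wrist',(104,81.7),.004);B=atz('wrist',(254.3,215.7),.004)
C=atz('wrist',(120.7,33.3),.042);D=atz('wrist',(289.3,190),.042)
H=atz('wrist',(209.5,110),.096);L=atz('wrist',(90+262/3,25+170/3),.096);R=atz('wrist',(90+455/3,25+340/3),.096)
for a,b in((A,B),(C,D),(L,R)):
    v=a-b;print(a,b,np.linalg.norm(v),np.arctan2(-v[0],v[1]),(a+b)/2)
print(H)
yaw=-.32
for yaw in(-.30,-.32):
  F=(A+B)/2; print('handle from front',F[:2]+.076*np.array([np.cos(yaw),np.sin(yaw)]), 'from back rim',((C+D)/2)[:2]+.008*np.array([np.cos(yaw),np.sin(yaw)]))
E
```

```text
[ 0.4267349  -0.27017463  0.004     ] [ 0.34716629 -0.51940255  0.004     ] 0.2616213330980844 -0.30903193437785176 [ 0.3869506  -0.39478859  0.004     ]
[ 0.48933532 -0.28635734  0.042     ] [ 0.40948876 -0.53943608  0.042     ] 0.2653758105491701 -0.30561640707461135 [ 0.44941204 -0.41289671  0.042     ]
[ 0.47176005 -0.37530457  0.096     ] [ 0.44844762 -0.4577539   0.096     ] 0.08568175195282662 -0.27555565948234406 [ 0.46010384 -0.41652924  0.096     ]
[ 0.46036208 -0.41561591  0.096     ]
handle from front [ 0.45955617 -0.41724813] from back rim [ 0.45705473 -0.41526087]
handle from front [ 0.45909249 -0.41869565] from back rim [ 0.45700592 -0.41541324]
```

Request:
drive_tool(
  series=[
    [[0, 45, 0, -0.05, 0], [0, 50, 0, -0.05, 0], [0, 50, 0, -0.05, 0], [0, 50, 0, -0.05, 0], [0, 50, 0, -0.05, 0], [0, 50, 0, -0.05, 0], [0, 50, 0, -0.05, 0], [0, 50, 0, -0.05, 0], [0, 50, 0, -0.05, 0], [0, 50, 0, -0.05, 0]],
  ],
)

```text
clock: 2.75
tool_pos: [0.4223, 0.0034, 0.2734]
eef_rot: [0.999, -0.032, 0.0, 0.0]
contact_force: [1.1, 0.5, -0.3]
opening: 0.008
```

Request:
drive_tool(
  series=[
    [[5, 45, -30, 0, 0], [0, 38, -40, 0, 0], [0, 0, -40, 0, 0], [0, 0, -30, 0, 0], [0, 0, 0, 0, 0]],
  ],
)

```text
clock: 3.25
tool_pos: [0.4248, 0.0773, 0.1367]
eef_rot: [1.0, -0.03, -0.004, 0.002]
contact_force: [-0.5, -0.6, 0.7]
opening: 0.003
```

```bash
python3 - <<'E'
from h import *
s=sensors.get_state(); print(s['clock'],s['tool_pos'],s['contact_force'],s['opening'])
im=save('wrist','w2'); t=save('top','t2'); save('scene','s2')
a=cv2.resize(t[145:225,128:292],None,fx=4,fy=4); cv2.imwrite('pics/t2z.png',a)
E
```

```text
3.25 [0.42484578 0.07727593 0.13674642] [-0.51196609 -0.55335204  0.69849107] 0.003318969942450368
```

The pedal spans (185,143) to (262,219) in the wrist view. The trough's low near corner is at about (203,44).

```bash
python3 - <<'E'
from tr import *
print('pad',atz('wrist',(223.5,181),.09),[atz('wrist',p,.09).round(4) for p in((185,143),(262,143),(262,219))])
R=Rt(-.065);o=np.array([.557,.080,.105])
for q in [(-40,-2,40),(-40,-150,40)]: print(q,o+R@np.array(q)/1000,proj('wrist',o+R@np.array(q)/1000))
print(proj('wrist',[.437,.1,.09]))
E
```

```text
pad [0.44590748 0.10265051 0.09      ] [array([0.474 , 0.1264, 0.09  ]), array([0.4708, 0.0741, 0.09  ]), array([0.416 , 0.0773, 0.09  ])]
(-40, -2, 40) [0.51763144 0.0910013  0.14415467] [[222.74178182  62.21185945]]
(-40, -150, 40) [ 0.50834578 -0.05165384  0.18245989] [[588.27909791  52.6552329 ]]
[[228.34637203 192.98942474]]
```

Request:
drive_tool(
  series=[
    [[18, 23, -20, 0, 0], [0, 0, -20, 0, 0], [0, 0, -15, 0, 0], [0, 0, -15, 0, 0], [0, 0, -10, 0, 0], [0, 0, 0, 0, 0]],
  ],
)

```text
clock: 4.0
tool_pos: [0.4459, 0.1017, 0.0598]
eef_rot: [1.0, -0.03, 0.0, -0.0]
contact_force: [0.2, -0.1, 0.3]
opening: 0.005
```

```bash
python3 - <<'E'
from h import *
im=save('wrist','w3'); s=save('scene','s3'); t=save('top','t3')
cv2.imwrite('pics/m3.png',np.hstack([cv2.resize(im,(400,300)),cv2.resize(s[130:230,150:290],(400,300))]))
E
```

Request:
drive_tool(
  series=[
    [[0, 0, -8, 0, 0], [0, 0, -8, 0, 0], [0, 0, -4, 0, 0]],
  ],
)

```text
clock: 4.45
tool_pos: [0.4453, 0.1013, 0.039]
eef_rot: [1.0, -0.03, -0.0, 0.0]
contact_force: [-1.0, -2.5, 4.2]
opening: 0.005
```

Contact shows as 4.2 N. I'll press to the stop and hold.

Request:
drive_tool(
  series=[
    [[0, 0, -4, 0, 0], [0, 0, -3, 0, 0], [0, 0, -3, 0, 0]],
  ],
)

```text
clock: 4.75
tool_pos: [0.445, 0.1016, 0.0293]
eef_rot: [1.0, -0.03, -0.0, 0.0]
contact_force: [-0.8, -2.2, 5.9]
opening: 0.005
```

Request:
drive_tool(
  series=[
    [[0, 0, -3, 0, 0], [0, 0, -3, 0, 0], [0, 0, 0, 0, 0]],
  ],
)

```text
clock: 5.05
tool_pos: [0.445, 0.1017, 0.0232]
eef_rot: [1.0, -0.03, -0.0, 0.0]
contact_force: [0.1, -3.5, 5.6]
opening: 0.008
```

```bash
python3 - <<'E'
from h import *
im=save('wrist','w4'); s=save('scene','s4')
cv2.imwrite('pics/m4.png',np.hstack([cv2.resize(im,(400,300)),cv2.resize(s[130:230,150:290],(400,300))]))
print(sensors.get_state()['contact_force'])
E
```

```text
[-0.67551271 -2.74358391  4.78980282]
```

```bash
python3 - <<'E'
from h import *
t=save('top','t4'); s=save('scene','s4b')
cv2.imwrite('pics/m4b.png',np.hstack([cv2.resize(t[145:225,130:230],(500,400)),cv2.resize(s[150:220,160:230],(300,400))]))
E
```

```text
(no output)
```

The orange piece's upper end has moved from column 237 to about 200, so the pieces are sliding out. I'll press a little further to reach the stop.

Request:
drive_tool(
  series=[
    [[0, 0, -3, 0, 0], [0, 0, -3, 0, 0], [0, 0, 0, 0, 0]],
  ],
)

```text
clock: 5.55
tool_pos: [0.4452, 0.1017, 0.0174]
eef_rot: [1.0, -0.03, -0.0, 0.0]
contact_force: [-0.5, -3.3, 5.1]
opening: 0.002
```

Request:
drive_tool(
  series=[
    [[0, 0, -2, 0, 0], [0, 0, 0, 0, 0]],
  ],
)

```text
clock: 5.75
tool_pos: [0.4453, 0.1016, 0.0155]
eef_rot: [1.0, -0.03, -0.0, 0.0]
contact_force: [-0.2, -3.3, 6.9]
opening: 0.012
```

```bash
python3 - <<'E'
from h import *
im=save('wrist','w5');t=save('top','t5')
cv2.imwrite('pics/m5.png',np.hstack([cv2.resize(im,(400,300)),cv2.resize(t[145:225,130:230],(375,300))]))
E
python3 - <<'E'
from h import *
s=sensors.get_state();p=s['tool_pos'];print(p,s['clock'])
print('tcp px',proj('wrist',p)); m=cams.camera_model('wrist'); T=np.array(m['camera_from_world']); print(m['fx'],(T@np.r_[p,1])[:3])
for z in(.015,.03,.04,.05,.06):
    a=atz('wrist',(229,205),z);b=atz('wrist',(341,203),z); print(z,a,b,np.linalg.norm(a-b))
im=cv2.imread('pics/w5.png')[180:330,180:380]; im=np.clip(im.astype(int)*4,0,255).astype(np.uint8); cv2.imwrite('pics/w5z.png',cv2.resize(im,None,fx=3.5,fy=3.5))
E
```

```text
[0.44521643 0.10166071 0.01561246] 5.85
tcp px [[259.98518751 228.82733587]]
335.7692745962428 [0.00024048 0.01897082 0.19171068]
0.015 [0.46028436 0.11819273 0.015     ] [0.45771617 0.05542938 0.015     ] 0.06281586526573378
0.03 [0.46488108 0.11650566 0.03      ] [0.46252695 0.05897352 0.03      ] 0.05758028492941209
0.04 [0.46794557 0.11538094 0.04      ] [0.46573413 0.06133627 0.04      ] 0.054089898038530954
0.05 [0.47101005 0.11425623 0.05      ] [0.46894132 0.06369902 0.05      ] 0.05059951114764982
0.06 [0.47407454 0.11313151 0.06      ] [0.47214851 0.06606178 0.06      ] 0.047109124256768706
```

The visual estimates and the tip height disagree: the pad looks about 20 mm above the tip. I'll release, look again and re-press at the pad centre to be sure.

Request:
drive_tool(
  series=[
    [[0, 0, 20, 0, 0], [0, 0, 30, 0, 0], [0, 0, 40, 0, 0], [-20, -10, 30, 0, 0], [0, 0, 0, 0, 0], [0, 0, 0, 0, 0]],
  ],
)

```text
clock: 6.45
tool_pos: [0.4258, 0.0927, 0.1358]
eef_rot: [1.0, -0.029, 0.001, -0.001]
contact_force: [0.2, 0.1, -0.6]
opening: 0.006
```

```bash
python3 - <<'E'
from h import *
s=sensors.get_state(); print(s['clock'],s['tool_pos'],s['contact_force'])
im=save('wrist','w6');t=save('top','t6'); s=save('scene','s6')
cv2.imwrite('pics/m6.png',np.hstack([im,cv2.resize(t[145:225,130:230],(288,384),interpolation=cv2.INTER_CUBIC)]))
E
```

```text
6.45 [0.42575997 0.09273829 0.13577391] [ 0.20676549  0.09623314 -0.58231976]
```

```bash
python3 - <<'E'
from h import *
for z in (.08,.09,.1): print(atz('wrist',(248,181),z),atz('top',(188,210.5),z))
print(proj('wrist',sensors.get_state()['tool_pos']))
m=cams.camera_model('wrist');T=np.array(m['camera_from_world']);print(T.round(3), -T[:3,:3].T@T[:3,3])
im=cv2.imread('pics/w6.png')[225:270,210:310]; cv2.imwrite('pics/w6z.png',cv2.resize(np.clip(im.astype(int)*4,0,255).astype(np.uint8),None,fx=7,fy=7))
E
```

```text
[0.44104058 0.10011933 0.08      ] [0.44116856 0.0992686  0.08      ]
[0.44338411 0.09963574 0.09      ] [0.43834439 0.09737611 0.09      ]
[0.44572764 0.09915215 0.1       ] [0.43552022 0.09548363 0.1       ]
[[259.99715275 228.78693229]]
[[-0.058 -0.998  0.001  0.117]
 [-0.961  0.056  0.272  0.386]
 [-0.272  0.015 -0.962  0.435]
 [ 0.     0.     0.     1.   ]] [0.49582929 0.08881365 0.3137871 ]
```

```bash
python3 - <<'E'
from h import *
print(r.grip_depth,[a for a in dir(r) if not a.startswith('_')])
p=sensors.get_state()['tool_pos']
for dz in(0,.01,.018,.025):
  print(dz,proj('wrist',p+[.009,-.0175,dz]),proj('wrist',p+[.009,.0175,dz]),proj('wrist',p+[-.009,-.0175,dz]))
t=cv2.imread('pics/t6.png'); s=cv2.imread('pics/s6.png')
cv2.imwrite('pics/m6b.png',np.hstack([cv2.resize(s[150:220,160:250],(540,420),interpolation=cv2.INTER_CUBIC)]))
E
```

```text
-0.0187 ['Unreachable', 'finish_job', 'grip_depth']
0 [[290.11550318 212.16346074]] [[228.1245894 215.5890453]] [[291.1519554  241.68760677]]
0.01 [[291.76698688 218.15227895]] [[226.45563135 221.74342116]] [[292.81367276 249.0589512 ]]
0.018 [[293.22146426 223.426688  ]] [[224.98617909 227.16210829]] [[294.27344358 255.53446486]]
0.025 [[294.60549747 228.44564355]] [[223.58825697 232.31702404]] [[295.65929118 261.68205668]]
```

```bash
python3 - <<'E'
from h import *
p=sensors.get_state()['tool_pos']
for dz in(0,.01,.02,.03): print(dz,proj('scene',p+[0,0,dz]))
for z in(.06,.07,.08,.09): print(z,proj('scene',[.443,.0995,z]),proj('top',[.443,.0995,z]))
print('tri pad',tri([('scene',(200,190.5)),('wrist',(248,181))]),tri([('scene',(200,190.5)),('wrist',(248,181)),('top',(188,210.5))]))
E
```

```text
0 [[197.75478231 181.90952033]]
0.01 [[197.68327314 179.78735019]]
0.02 [[197.61142124 177.65500901]]
0.03 [[197.53922415 175.51242351]]
0.06 [[199.04756451 195.45813315]] [[188.82819902 211.60747197]]
0.07 [[198.980953   193.42354816]] [[188.4219159  210.80875661]]
0.08 [[198.91403068 191.37947005]] [[188.01049607 209.99994296]]
0.09 [[198.84679539 189.32583224]] [[187.59384151 209.18083828]]
tri pad [0.44360189 0.09742538 0.08494016] [0.44214461 0.09766221 0.08454147]
```

The scene view shows the closed fingertips about 20 mm above the reported TCP, which explains the mismatch. The first press was probably deep enough, but I'll press again until the stop shows as a force rise.

Request:
drive_tool(
  series=[
    [[17, 6, -40, 0, 0], [0, 0, -40, 0, 0], [0, 0, -20, 0, 0], [0, 0, -15, 0, 0], [0, 0, -8, 0, 0], [0, 0, -3, 0, 0], [0, 0, 0, 0, 0]],
  ],
)

```text
clock: 7.3
tool_pos: [0.4415, 0.097, 0.0087]
eef_rot: [1.0, -0.03, -0.001, 0.001]
contact_force: [-1.3, -2.9, 5.9]
opening: 0.003
```

Request:
drive_tool(
  series=[
    [[0, 0, -3, 0, 0], [0, 0, -2, 0, 0], [0, 0, 0, 0, 0]],
  ],
)

```text
clock: 7.6
tool_pos: [0.4417, 0.0969, 0.0072]
eef_rot: [1.0, -0.03, 0.0, 0.001]
contact_force: [-4.9, -3.6, 43.2]
opening: 0.005
```

The stop is confirmed by a jump to 43 N. I'll ease off slightly, hold, then release.

Request:
drive_tool(
  series=[
    [[0, 0, 2, 0, 0], [0, 0, 0, 0, 0], [0, 0, 0, 0, 0], [0, 0, 0, 0, 0], [0, 0, 30, 0, 0], [0, 0, 40, 0, 0], [-15, -20, 40, 0, 10], [0, -40, 50, 0, 30], [0, -50, 40, 0, 40], [0, -50, 0, 0.1, 50]],
  ],
)

```text
clock: 8.6
tool_pos: [0.4306, -0.0417, 0.1901]
eef_rot: [1.0, 0.024, 0.004, -0.0]
contact_force: [1.0, -0.8, -0.3]
opening: 0.345
```

```bash
python3 - <<'E'
from h import *
s=sensors.get_state(); print(s['clock'],s['tool_pos'],s['contact_force'],s['opening'])
im=save('wrist','w7');t=save('top','t7'); s=save('scene','s7')
cv2.imwrite('pics/m7.png',np.hstack([cv2.resize(t[145:225,128:292],(492,240),interpolation=cv2.INTER_CUBIC),cv2.resize(s[140:230,150:280],(308,240),interpolation=cv2.INTER_CUBIC)]))
E
```

```text
8.6 [ 0.43060143 -0.04165166  0.19005904] [ 1.04181647 -0.8476914  -0.33932381] 0.3449772684378536
```

```bash
python3 - <<'E'
from h import *
p=sensors.get_state()['tool_pos']
s=cv2.imread('pics/s7.png')
a=cv2.resize(s[135:185,195:255],None,fx=12,fy=12,interpolation=cv2.INTER_CUBIC)
R=sensors.get_state()['eef_rot']
for dz,c in((0,(0,0,255)),(.01,(0,255,0)),(.02,(255,0,0)),(.03,(0,255,255))):
    for sy in(-.0152,.0152):
        u=proj('scene',p+[0,sy,dz])[0]; cv2.circle(a,(int((u[0]-195+.5)*12),int((u[1]-135+.5)*12)),4,c,-1)
cv2.imwrite('pics/s7z.png',a)
E
```

Request:
drive_tool(
  series=[
    [[0, 0, 50, 0, 60], [10, -10, 45, 0, 60], [20, -20, 40, 0, 60], [20, -20, 30, 0, 60], [10, -10, 10, 0, 60], [0, 0, 0, 0, 60], [0, 0, 0, 0, 60]],
  ],
)

```text
clock: 9.45
tool_pos: [0.4867, -0.1002, 0.3604]
eef_rot: [1.0, 0.022, -0.001, -0.001]
contact_force: [-0.0, -0.5, -0.5]
opening: 0.679
```

```bash
python3 - <<'E'
from h import *
s=sensors.get_state(); print(s['clock'],s['tool_pos'],s['eef_rot'],s['opening'])
im=save('wrist','w8'); np.save('w8T.npy',np.array(cams.camera_model('wrist')['camera_from_world'])); save('scene','s8')
cv2.imwrite('pics/w8z.png',cv2.resize(im[0:240],(800,375),interpolation=cv2.INTER_CUBIC))
E
```

```text
9.45 [ 0.4866628  -0.10020307  0.36037281] [ 9.99763792e-01  2.16771606e-02 -1.39841427e-03 -7.10572255e-04] 0.6793846931904012
```

The wrist view shows the whole trough. Its corners are at (90,47), (91,123), (354,162) and (370,72), and the fold's high end is at (360,118).

```bash
python3 - <<'E'
from tr import *
q0=[(40,-2,40),(-40,-2,40),(-40,-302,40),(40,-302,40)]
W=[(89.6,46.7),(91.5,123.5),(354,162),(370,71.7)]
Tt=[(195,162.5),(190.5,184.5),(275,189.5),(278.7,166)]
obs=[('wrist',a,b) for a,b in zip(q0,W)]+[('wrist',(0,-302,0),(360,118.4))]
obt=[('top',a,b) for a,b in zip(q0,Tt)]
def fit(ob,dof):
    def res(p):
        R=Rt(p[2]);z=.105+(p[3] if dof>3 else 0)
        return np.concatenate([proj(n,np.array([p[0],p[1],z])+R@np.array(q)/1000)[0]-uv for n,q,uv in ob])
    f=least_squares(res,[.56,.08,-.06,0][:dof]); print(dof,f.x.round(4)); print(np.round(f.fun.reshape(-1,2),1).tolist())
fit(obs,3);fit(obs,4);fit(obt,3);fit(obt,4);fit(obs+obt,3);fit(obs+obt,4)
# pad
print(atz('wrist',(113.5,180.5),.085))
# tray front edge, rim
E
```

```text
3 [ 0.5623  0.0875 -0.065 ]
[[-2.9, 1.1], [-2.6, -1.0], [1.0, -0.5], [1.8, 1.5], [1.9, -0.4]]
4 [ 0.5626  0.0873 -0.0659 -0.0048]
[[-0.6, 1.5], [-0.5, -1.5], [-0.2, -1.4], [0.3, 1.9], [0.8, -0.7]]
3 [ 0.5574  0.0808 -0.0615]
[[0.3, 0.5], [0.2, -0.4], [-0.1, -0.5], [-0.4, 0.5]]
4 [ 0.5531  0.0799 -0.0626  0.0116]
[[0.0, 0.4], [-0.2, -0.4], [0.2, -0.4], [-0.0, 0.4]]
3 [ 0.562   0.087  -0.0647]
[[-2.5, 1.4], [-2.2, -0.7], [1.5, -0.2], [2.2, 1.8], [2.3, -0.2], [-1.2, -0.8], [-1.4, -1.8], [-2.0, -1.8], [-2.2, -0.7]]
4 [ 0.5624  0.0868 -0.0658 -0.0054]
[[0.1, 1.7], [0.1, -1.4], [0.1, -1.4], [0.6, 2.0], [1.0, -0.6], [-0.9, -0.3], [-1.1, -1.4], [-2.0, -1.2], [-2.2, -0.1]]
[0.43997394 0.10111062 0.085     ]
```

Request:
drive_tool(
  series=[
    [[-3, -30, 0, 0.13, 50], [-3, -35, -10, 0.13, 50], [-3, -35, -20, 0.13, 50], [-3, -35, -20, 0.13, 50], [-3, -35, -20, 0.13, 50], [-3, -35, -20, 0.13, 50], [-3, -35, -20, 0.13, 50], [-3, -35, -20, 0.13, 50], [-3, -35, -20, 0.13, 50], [0, -6, 0, 0.05, 50]],
  ],
)

```text
clock: 10.55
tool_pos: [0.4559, -0.4212, 0.2071]
eef_rot: [0.808, 0.589, -0.002, -0.003]
contact_force: [-0.2, 0.1, 0.3]
opening: 0.57
```

```bash
python3 - <<'E'
from h import *
s=sensors.get_state(); print(s['clock'],s['tool_pos'],s['eef_rot'],s['opening'],s['q'])
im=save('wrist','w9'); t=save('scene','s9')
E
```

```text
10.55 [ 0.45589756 -0.42121724  0.20712332] [ 0.80815319  0.5889597  -0.00228234 -0.00311078] 0.5697738143695323 [ 0.92680505  0.71316224 -0.47070989  1.56010325  0.37139187  0.96595541
  0.02790936]
```

```bash
python3 - <<'E'
from h import *
p=sensors.get_state()['tool_pos'];print(p)
for px in((258,116),(274,116),(261,213),(275,213),(266.5,164.5)): print(px,atz('wrist',px,.096).round(4))
s=sensors.get_state()['eef_rot'];a=2*np.arctan2(s[1],s[0])-np.pi/2;print('jaw angle',a)
print(proj('wrist',p),proj('wrist',p+[0,0,.025]))
E
```

```text
[ 0.45897656 -0.41820743  0.20970631]
(258, 116) [ 0.4756 -0.3627  0.096 ]
(274, 116) [ 0.4886 -0.3669  0.096 ]
(261, 213) [ 0.4515 -0.4463  0.096 ]
(275, 213) [ 0.4638 -0.4503  0.096 ]
(266.5, 164.5) [ 0.4699 -0.4048  0.096 ]
jaw angle -0.31149007790493366
[[258.81131452 228.60526858]] [[258.59365492 246.90517048]]
```

Request:
drive_tool(
  series=[
    [[6, 8, -40, 0.01, 50], [0, 0, -30, 0, 50], [0, 0, -10, 0, 50], [0, 0, 0, 0, 50], [0, 0, 0, 0, 50]],
  ],
)

```text
clock: 11.15
tool_pos: [0.4674, -0.4101, 0.1332]
eef_rot: [0.805, 0.594, 0.0, 0.001]
contact_force: [-0.8, 1.0, -0.2]
opening: 0.567
```

```bash
python3 - <<'E'
from h import *
s=sensors.get_state(); print(s['clock'],s['tool_pos'],s['opening'])
im=save('wrist','w10'); t=save('scene','s10'); p=s['tool_pos']
a=cv2.resize(t[150:270,250:360],None,fx=6,fy=6,interpolation=cv2.INTER_CUBIC)
for dz,c in((0,(0,0,255)),(.025,(255,0,0))):
    u=proj('scene',p+[0,0,dz])[0]; cv2.circle(a,(int((u[0]-250+.5)*6),int((u[1]-150+.5)*6)),3,c,-1)
cv2.imwrite('pics/s10z.png',a)
print(atz('wrist',(260,180),.096))
E
```

```text
11.15 [ 0.46744214 -0.41006495  0.13317136] 0.5674489663944644
[ 0.47416459 -0.39224817  0.096     ]
```

```bash
python3 - <<'E'
from h import *
p=sensors.get_state()['tool_pos']
a=sensors.get_state()['eef_rot'];an=2*np.arctan2(a[1],a[0]);X=np.array([np.cos(an),np.sin(an)]);Y=np.array([np.sin(an),-np.cos(an)])
for z in(.096,.085,.07):
    q=atz('wrist',(256,200.5),z); d=(q-p)[:2]; print(z,q.round(4),'toolx',d@X,'jaw',d@Y, X)
E
```

```text
0.096 [ 0.4674 -0.405   0.096 ] toolx 0.005426038892007242 jaw -0.0018265738259900988 [0.29561557 0.95530698]
0.085 [ 0.4664 -0.4081  0.085 ] toolx 0.002122518643617079 jaw -0.0019017192226808333 [0.29561557 0.95530698]
0.07 [ 0.4649 -0.4124  0.07  ] toolx -0.0023822816950968425 jaw -0.0020041902181682477 [0.29561557 0.95530698]
```

Request:
drive_tool(
  series=[
    [[-1, 1, -30, 0, 50], [0, 0, -30, 0, 40], [0, 0, -8, 0, 36], [0, 0, 0, 0, 36]],
  ],
)

```text
clock: 11.65
tool_pos: [0.4652, -0.4092, 0.0637]
eef_rot: [0.805, 0.593, -0.0, -0.0]
contact_force: [0.8, 0.3, 0.1]
opening: 0.407
```

```bash
python3 - <<'E'
from h import *
s=sensors.get_state(); print(s['clock'],s['tool_pos'],s['opening'])
im=save('wrist','w11'); t=save('scene','s11')
a=cv2.resize(t[180:250,270:345],None,fx=8,fy=8,interpolation=cv2.INTER_CUBIC)
cv2.imwrite('pics/s11z.png',a); b=np.clip(im.astype(int)*1.6,0,255).astype(np.uint8);cv2.imwrite('pics/w11b.png',b)
E
```

```text
11.65 [ 0.46516999 -0.4092063   0.06373154] 0.40719730539333554
```

Request:
drive_tool(
  series=[
    [[0, 0, -10, 0, 36], [0, 0, 0, 0, 0], [0, 0, 0, 0, 0], [0, 0, 0, 0, 0], [0, 0, 0, 0, 0], [0, 0, 0, 0, 0]],
  ],
  force=25,
)

```text
clock: 12.35
tool_pos: [0.465, -0.4093, 0.054]
eef_rot: [0.805, 0.593, -0.0, -0.0]
contact_force: [-2.7, 1.7, 3.1]
opening: 0.175
```

```bash
python3 - <<'E'
from h import *
s=sensors.get_state(); print(s['clock'],s['tool_pos'],s['opening']*88.1,s['contact_force'])
t=save('scene','s12')
a=cv2.resize(t[180:250,270:345],None,fx=8,fy=8,interpolation=cv2.INTER_CUBIC)
cv2.imwrite('pics/s12z.png',a)
E
```

```text
12.35 [ 0.46497036 -0.4092805   0.05404122] 15.373802569324969 [-2.66316897  1.7267733   3.05324878]
```

Request:
drive_tool(
  series=[
    [[0, 0, 0, 0, 30], [0, 0, 0, 0, 30], [-2, -6, 4, 0, 30], [0, 0, 0, 0, 0], [0, 0, 0, 0, 0], [0, 0, 0, 0, 0], [0, 0, 0, 0, 0]],
  ],
  force=25,
)

```text
clock: 13.1
tool_pos: [0.4627, -0.4157, 0.0579]
eef_rot: [0.805, 0.593, -0.001, -0.0]
contact_force: [-2.0, -0.9, 1.8]
opening: 0.171
```

Request:
drive_tool(
  series=[
    [[0, 0, 10, 0, 0], [0, 0, 20, 0, 0], [0, 0, 20, 0, 0], [0, 0, 20, 0, 0], [0, 0, 0, 0, 0]],
  ],
)

```text
clock: 13.6
tool_pos: [0.4654, -0.4156, 0.1302]
eef_rot: [0.805, 0.594, 0.001, 0.002]
contact_force: [1.6, -0.6, -5.3]
opening: 0.176
```

```bash
python3 - <<'E'
from h import *
s=sensors.get_state(); print(s['clock'],s['tool_pos'],s['opening']*88.1,s['contact_force'],s['moment'])
t=save('scene','s13');w=save('wrist','w13')
a=cv2.resize(t[160:250,265:350],None,fx=6,fy=6,interpolation=cv2.INTER_CUBIC)
cv2.imwrite('pics/s13z.png',a)
E
```

```text
13.6 [ 0.46542173 -0.41561174  0.13022116] 15.529489988537394 [ 1.61014249 -0.56098452 -5.34029968] [-0.20603362 -0.49783053 -0.04514601]
```

Lifted level; the load reads 5.3 N and the handle is at about 0.146 m. Next I'll raise it and carry it over the trough, keeping above the spray can.

Request:
drive_tool(
  series=[
    [[0, 0, 20, 0, 0], [0, 0, 30, 0, 0], [0, 5, 35, 0, 0], [3, 10, 35, 0.02, 0], [6, 20, 35, 0.03, 0], [8, 25, 25, 0.03, 0], [10, 30, 15, 0.03, 0], [10, 35, 5, 0.03, 0], [10, 35, 0, 0.03, 0], [10, 35, 0, 0.03, 0]],
  ],
  force=30,
)

```text
clock: 14.7
tool_pos: [0.5196, -0.2188, 0.3262]
eef_rot: [0.741, 0.671, -0.001, -0.001]
contact_force: [-0.0, -0.8, -5.5]
opening: 0.174
```

Request:
drive_tool(
  series=[
    [[12, 35, 0, 0.02, 0], [13, 35, 0, 0.02, 0], [13, 35, 0, 0, 0], [12, 35, 0, 0, 0], [10, 25, 0, 0, 0], [8, 15, 0, 0, 0], [4, 8, 0, 0, 0], [0, 0, 0, 0, 0]],
  ],
)

```text
clock: 15.5
tool_pos: [0.592, -0.031, 0.3265]
eef_rot: [0.727, 0.686, -0.0, -0.001]
contact_force: [-0.2, 0.0, -5.9]
opening: 0.172
```

```bash
python3 - <<'E'
from h import *
s=sensors.get_state(); print(s['clock'],s['tool_pos'],s['opening']*88.1,s['contact_force'])
a=s['eef_rot'];print('jaw',2*np.arctan2(a[1],a[0])-np.pi/2)
t=save('scene','s14');w=save('wrist','w14');
a=cv2.resize(t[110:220,190:300],(420,420),interpolation=cv2.INTER_CUBIC)
cv2.imwrite('pics/s14z.png',a)
E
```

```text
15.5 [ 0.5920301  -0.03104369  0.32647127] 15.150326749578326 [-1.71869425e-01  7.23569158e-04 -5.89539162e+00]
jaw -0.05772886579892966
```

```bash
python3 - <<'E'
from tr import *
im=cv2.imread('pics/w14.png')[0:150,220:340]; cv2.imwrite('pics/w14z.png',cv2.resize(im,None,fx=5,fy=5,interpolation=cv2.INTER_CUBIC))
R=Rt(-.065);O=np.array([.560,.084,.105])
for px in((270,45),(269,75),(268,110),(268,130)):
    o,d=ray('wrist',px); o2=R.T@(o-O); d2=R.T@d; t=(.04-o2[2])/d2[2]; print(px,(o2+t*d2).round(4))
p=sensors.get_state()['tool_pos']; print((R.T@(p-O)).round(4))
print([proj('wrist',O+R@np.array(q)/1000).round(0).tolist() for q in((40,-2,40),(40,-60,40))])
E
```

```text
(270, 45) [ 0.0494 -0.003   0.04  ]
(269, 75) [ 0.0485 -0.0327  0.04  ]
(268, 110) [ 0.0477 -0.0673  0.04  ]
(268, 130) [ 0.0478 -0.0872  0.04  ]
[ 0.0392 -0.169   0.1844]
[[[261.0, 44.0]], [[260.0, 103.0]]]
```

The wrist view puts the far wall's top edge at column 268, about 9 mm to the +x side of the handle line, and its low end at (266,42). I'll shift +14 mm in x, then lower until the tray settles onto the far wall top.

Request:
drive_tool(
  series=[
    [[5, 0, -15, 0, 0], [9, 1, -20, -0.007, 0], [0, 0, -12, 0, 0], [0, 0, -8, 0, 0], [0, 0, -5, 0, 0], [0, 0, -5, 0, 0], [0, 0, -5, 0, 0]],
  ],
  force=20,
)

```text
clock: 16.3
tool_pos: [0.6066, -0.0311, 0.2582]
eef_rot: [0.73, 0.683, 0.001, 0.0]
contact_force: [-0.8, 0.8, -4.0]
opening: 0.176
```

Request:
drive_tool(
  series=[
    [[0, 0, -4, 0, 0], [0, 0, -4, 0, 0]],
  ],
)

```text
clock: 16.5
tool_pos: [0.6065, -0.0312, 0.2499]
eef_rot: [0.73, 0.683, 0.0, 0.0]
contact_force: [-0.8, -0.0, -4.3]
opening: 0.169
```

```bash
cat > look.py <<'E'
import sys
from h import *
n=sys.argv[1]
s=sensors.get_state(); print(s['clock'],s['tool_pos'].round(4),round(s['opening']*88.1,1),s['contact_force'].round(1),s['moment'].round(2))
t=save('scene','s'+n);w=save('wrist','w'+n)
a=cv2.resize(t[110:220,190:300],(400,400),interpolation=cv2.INTER_CUBIC)
cv2.imwrite(f'pics/m{n}.png',np.hstack([a,cv2.resize(w,(400,400))]))
E
python3 look.py 15
```

```text
16.5 [ 0.6065 -0.0312  0.2499] 14.9 [-0.8 -0.  -4.3] [-0.02 -0.14 -0.01]
```

The tray is swivelling to the trough's slope as planned. I'll keep lowering.

Request:
drive_tool(
  series=[
    [[0, 0, -4, 0, 0], [0, 0, -4, 0, 0], [0, 0, -2, 0, 0], [0, 0, 0, 0, 0]],
  ],
)

```text
clock: 17.0
tool_pos: [0.6089, -0.0297, 0.2424]
eef_rot: [0.73, 0.683, 0.003, 0.002]
contact_force: [-0.7, 2.4, 8.1]
opening: 0.172
```

```bash
python3 look.py 16
```

```text
17.0 [ 0.6089 -0.0297  0.2424] 15.2 [-0.7  2.4  8.1] [ 0.28 -0.07 -0.08]
```

Request:
drive_tool(
  series=[
    [[0, 0, 2, 0, 0], [-3, 0, 1, 0, 0], [-3, 0, 0, 0, 0], [0, 0, 0, 0, 0]],
  ],
  force=4,
)

```text
clock: 17.5
tool_pos: [0.6003, -0.0306, 0.2433]
eef_rot: [0.73, 0.683, 0.001, 0.0]
contact_force: [1.0, 2.9, 2.2]
opening: 0.184
```

```bash
python3 look.py 17
```

```text
17.5 [ 0.6003 -0.0306  0.2433] 16.2 [1.  2.9 2.2] [ 0.67 -0.1   0.04]
```

Request:
drive_tool(
  series=[
    [[4, 0, 1, 0, 0], [2, 0, 2, 0, 0], [0, 0, 2, 0, 0], [0, 0, 0, 0, 0]],
  ],
  force=4,
)

```text
clock: 18.0
tool_pos: [0.606, -0.0323, 0.2472]
eef_rot: [0.731, 0.683, -0.001, -0.0]
contact_force: [-0.7, -0.0, -3.2]
opening: 0.185
```

```bash
python3 look.py 18
```

```text
18.0 [ 0.606  -0.0323  0.2472] 16.3 [-0.7 -0.  -3.2] [ 0.02 -0.   -0.05]
```

The wrist view now shows the handle's back face, so the tray has begun to tip forward. I'll move it in −x so the front edge catches on the near wall.

Request:
drive_tool(
  series=[
    [[-4, 0, 0, 0, 0], [-4, 0, 0, 0, 0], [-4, 0, -1, 0, 0], [-4, 0, 0, 0, 0], [0, 0, 0, 0, 0]],
  ],
  force=5,
)

```text
clock: 18.6
tool_pos: [0.5899, -0.0309, 0.2476]
eef_rot: [0.73, 0.683, 0.0, 0.0]
contact_force: [-1.1, 1.5, 3.3]
opening: 0.137
```

```bash
python3 look.py 19
```

```text
18.6 [ 0.5899 -0.0309  0.2476] 12.1 [-1.1  1.5  3.3] [ 0.15  0.19 -0.07]
```

```bash
python3 - <<'E'
import cv2
w=cv2.imread('pics/w19.png')[0:260,140:320]; cv2.imwrite('pics/w19z.png',cv2.resize(w,None,fx=3,fy=2.3,interpolation=cv2.INTER_CUBIC))
t=cv2.imread('pics/s19.png')[145:185,205:285]; cv2.imwrite('pics/s19z.png',cv2.resize(t,None,fx=9,fy=9,interpolation=cv2.INTER_CUBIC))
E
```

```text
(no output)
```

The blanks have slid to the front edge and lean nearly 45° against the near wall. The pinch is only on the rounded top of the handle (opening 12 mm), so I'll push down gently to re-engage before drawing the tray back.

Request:
drive_tool(
  series=[
    [[1, 0, -2, 0, 0], [1, 0, -2, 0, 0], [1, 0, -2, 0, 0], [1, 0, -2, 0, 0], [0, 0, 0, 0, 0]],
  ],
  force=3,
)

```text
clock: 19.2
tool_pos: [0.6003, -0.0276, 0.2454]
eef_rot: [0.73, 0.683, 0.007, 0.004]
contact_force: [-1.7, 4.4, 27.8]
opening: 0.138
```

```bash
python3 look.py 20;  python3 - <<'E'
import cv2
w=cv2.imread('pics/w20.png')[0:260,140:320]; cv2.imwrite('pics/w20z.png',cv2.resize(w,None,fx=3,fy=2.3,interpolation=cv2.INTER_CUBIC))
E
```

```text
19.2 [ 0.6003 -0.0276  0.2454] 12.1 [-1.7  4.4 27.8] [ 0.68  0.46 -0.06]
```

Pressing only levered the tray back (28 N) and the pinch did not slip. I'll undo that and re-tip.

Request:
drive_tool(
  series=[
    [[-2, 0, 4, 0, 0], [-3, 0, 4, 0, 0], [-4, 0, 1, 0, 0], [-3, 0, 0, 0, 0], [0, 0, 0, 0, 0]],
  ],
  force=6,
)

```text
clock: 19.8
tool_pos: [0.582, -0.0303, 0.2481]
eef_rot: [0.73, 0.683, 0.0, -0.0]
contact_force: [-1.8, 3.0, 6.0]
opening: 0.012
```

```bash
python3 look.py 21;  python3 - <<'E'
import cv2
w=cv2.imread('pics/w21.png')[0:260,140:320]; cv2.imwrite('pics/w21z.png',cv2.resize(w,None,fx=3,fy=2.3,interpolation=cv2.INTER_CUBIC))
E
```

```text
19.8 [ 0.582  -0.0303  0.2481] 1.1 [-1.8  3.   6. ] [ 0.91  0.3  -0.01]
```

The fingers slipped off the handle, but the tray is resting stably in its tipped position. I'll open, look, and regrasp deeper.

Request:
drive_tool(
  series=[
    [[0, 0, 3, 0, 50], [0, 0, 2, 0, 50], [0, 0, 0, 0, 50], [0, 0, 0, 0, 50]],
  ],
  force=10,
)

```text
clock: 20.3
tool_pos: [0.5821, -0.0324, 0.2523]
eef_rot: [0.731, 0.683, -0.001, 0.0]
contact_force: [0.1, -0.1, 0.5]
opening: 0.356
```

```bash
python3 look.py 22;  python3 - <<'E'
import cv2
w=cv2.imread('pics/w22.png')[0:270,120:340]; cv2.imwrite('pics/w22z.png',cv2.resize(w,None,fx=3,fy=2.2,interpolation=cv2.INTER_CUBIC))
E
```

```text
20.3 [ 0.5821 -0.0324  0.2523] 31.3 [ 0.1 -0.1  0.5] [-0.02 -0.03 -0.01]
```

Opening let the tray tip to about 45°, lying flat on the far wall, and slide roughly 25 mm down-slope. The blanks are in the V. I'll measure the handle for a regrasp.

```bash
python3 - <<'E'
from tr import *
p=sensors.get_state()['tool_pos'];print(p,sensors.get_state()['opening'])
R=Rt(-.065);O=np.array([.567,.086,.109])
def px(x,y): return (120+x/3,y/2.2)
for nm,q,z in(('top-low corner',px(185,268),.265),('top-back low',px(235,262),.27),('back bottom low',px(543,305),.22),('bottom high',px(530,570),.25)):
    P=atz('wrist',q,z); print(nm,q,P.round(4),(R.T@(P-O)).round(4),'rel tool',(P-p).round(4))
print('T-far top visible low',(R.T@(atz('wrist',px(155,60),.144)-O)).round(4))
print('blank ridge',(R.T@(atz('wrist',px(303,70),.15)-O)).round(4),(R.T@(atz('wrist',px(303,270),.16)-O)).round(4))
E
```

```text
[ 0.58216262 -0.0318896   0.25241773] 0.44250596975326084
top-low corner (181.66666666666666, 121.81818181818181) [0.5489 0.0308 0.265 ] [-0.0144 -0.0947  0.1361] rel tool [-0.0332  0.0627  0.0126]
top-back low (198.33333333333331, 119.09090909090908) [0.5581 0.0318 0.27  ] [-0.0054 -0.0945  0.1414] rel tool [-0.0241  0.0637  0.0176]
back bottom low (301.0, 138.63636363636363) [0.6117 0.0135 0.22  ] [ 0.0493 -0.0958  0.0893] rel tool [ 0.0296  0.0454 -0.0324]
bottom high (296.66666666666663, 259.09090909090907) [ 0.6033 -0.0538  0.25  ] [ 0.0453 -0.169   0.1007] rel tool [ 0.0211 -0.0219 -0.0024]
T-far top visible low [-0.0449 -0.0007  0.036 ]
blank ridge [-0.006  -0.0065  0.0407] [-0.0071 -0.0744  0.0329]
```

Request:
drive_tool(
  series=[
    [[-10, 9, 4, 0, 56], [-10, 9, 0, 0, 56], [0, 0, -8, 0, 56], [0, 0, -10, 0, 56], [0, 0, -6, 0, 56], [0, 0, 0, 0, 56]],
  ],
  force=6,
)

```text
clock: 21.0
tool_pos: [0.5617, -0.014, 0.2312]
eef_rot: [0.731, 0.683, -0.001, -0.001]
contact_force: [-0.5, -0.9, -0.8]
opening: 0.634
```

```bash
python3 look.py 23;  python3 - <<'E'
import cv2
w=cv2.imread('pics/w23.png')[0:290,110:390]; cv2.imwrite('pics/w23z.png',cv2.resize(w,None,fx=2.4,fy=2,interpolation=cv2.INTER_CUBIC))
E
```

```text
21.0 [ 0.5617 -0.014   0.2312] 55.9 [-0.5 -0.9 -0.8] [-0.05 -0.07  0.01]
```

Request:
drive_tool(
  series=[
    [[0, 0, -7, 0, 56], [0, 0, -7, 0, 50], [0, 0, -1, 0, 10], [0, 0, 0, 0, 10], [0, 0, 0, 0, 10], [0, 0, 0, 0, 10]],
  ],
  force=5,
)

```text
clock: 21.7
tool_pos: [0.5625, -0.0129, 0.2182]
eef_rot: [0.73, 0.683, 0.0, 0.0]
contact_force: [-3.5, 0.8, 3.4]
opening: 0.301
```

```bash
python3 look.py 24;  python3 - <<'E'
import cv2
w=cv2.imread('pics/w24.png')[0:290,110:390]; cv2.imwrite('pics/w24z.png',cv2.resize(w,None,fx=2.4,fy=2,interpolation=cv2.INTER_CUBIC))
E
```

```text
21.7 [ 0.5625 -0.0129  0.2182] 26.5 [-3.5  0.8  3.4] [0.14 0.64 0.06]
```

The handle is held at about 35° and the blanks sit flush against the near wall. Now a quick draw-back up along the far wall.

Request:
drive_tool(
  series=[
    [[30, 0, 20, 0, 20], [45, 0, 28, 0, 18], [30, 0, 30, 0, 14], [10, 0, 30, 0, 10], [0, 0, 20, 0, 8], [0, 0, 0, 0, 5]],
  ],
  force=15,
)

```text
clock: 22.4
tool_pos: [0.6777, -0.0131, 0.3473]
eef_rot: [0.731, 0.683, 0.003, 0.003]
contact_force: [0.6, 0.4, 0.3]
opening: 0.057
```

```bash
python3 look.py 25;  python3 - <<'E'
import cv2
w=cv2.imread('pics/w25.png')[0:290,60:390]; cv2.imwrite('pics/w25z.png',cv2.resize(w,None,fx=2.4,fy=2,interpolation=cv2.INTER_CUBIC))
E
```

```text
22.4 [ 0.6777 -0.0131  0.3473] 5.1 [0.6 0.4 0.3] [-0.07 -0.02  0.03]
```

The fingers slipped off. The tray, with the blanks still in it, slid further down-slope over the stop. I'll check whether it is still moving and where the handle is.

Request:
drive_tool(
  series=[
    [[-20, 15, 30, 0, 60], [-30, 20, 20, 0, 60], [-15, 10, 10, 0, 60], [0, 0, 0, 0, 60], [0, 0, 0, 0, 60]],
  ],
  force=10,
)

```text
clock: 23.0
tool_pos: [0.6099, 0.0304, 0.4031]
eef_rot: [0.731, 0.683, -0.001, 0.0]
contact_force: [-0.4, -0.3, -0.1]
opening: 0.485
```

```bash
python3 look.py 26; cp pics/w26.png pics/w26v.png
```

```text
23.0 [0.6099 0.0304 0.4031] 42.7 [-0.4 -0.3 -0.1] [-0.06 -0.1  -0.03]
```

```bash
python3 - <<'E'
from tr import *
p=sensors.get_state()['tool_pos'];print(p)
R=Rt(-.065);O=np.array([.567,.086,.109])
for nm,q in(('top low',(223,84)),('top high',(220,170)),('backbot low',(267,96)),('backbot high',(266,172)),('tray rear low',(258,42)),('tray rear high',(252,252))):
    for z in (.2,.24):
        P=atz('wrist',q,z); print(nm,z,P.round(4),'rel',(P-p).round(4)[:2], 'trough',(R.T@(P-O)).round(3))
E
```

```text
[0.61018185 0.02984974 0.40235707]
top low 0.2 [0.577  0.1193 0.2   ] rel [-0.0331  0.0895] trough [0.008 0.009 0.097]
top low 0.24 [0.5811 0.1173 0.24  ] rel [-0.0291  0.0875] trough [ 0.012 -0.003  0.135]
top high 0.2 [0.5643 0.0255 0.2   ] rel [-0.0459 -0.0044] trough [ 0.001 -0.082  0.072]
top high 0.24 [0.5697 0.0333 0.24  ] rel [-0.0405  0.0035] trough [ 0.006 -0.085  0.113]
backbot low 0.2 [0.6237 0.1037 0.2   ] rel [0.0135 0.0738] trough [ 0.055 -0.003  0.093]
backbot low 0.24 [0.6228 0.1033 0.24  ] rel [0.0126 0.0735] trough [ 0.055 -0.014  0.132]
backbot high 0.2 [0.6172 0.0195 0.2   ] rel [ 0.007  -0.0104] trough [ 0.054 -0.085  0.072]
backbot high 0.24 [0.6171 0.028  0.24  ] rel [ 0.0069 -0.0019] trough [ 0.054 -0.087  0.112]
tray rear low 0.2 [0.6177 0.1583 0.2   ] rel [0.0075 0.1285] trough [0.046 0.049 0.107]
tray rear low 0.24 [0.6175 0.1523 0.24  ] rel [0.0073 0.1224] trough [0.046 0.033 0.144]
tray rear high 0.2 [ 0.5934 -0.0804  0.2   ] rel [-0.0167 -0.1102] trough [ 0.037 -0.182  0.045]
tray rear high 0.24 [ 0.5958 -0.0614  0.24  ] rel [-0.0144 -0.0913] trough [ 0.038 -0.174  0.089]
```

Request:
drive_tool(
  series=[
    [[-5, 15, -40, 0, 62], [-7, 15, -45, 0, 62], [-8, 15, -45, 0, 62], [0, 0, -40, 0, 62], [0, 0, -15, 0, 62], [0, 0, 0, 0, 62]],
  ],
  force=10,
)

```text
clock: 23.7
tool_pos: [0.5881, 0.0749, 0.2151]
eef_rot: [0.731, 0.683, -0.003, -0.002]
contact_force: [0.2, 0.9, 0.5]
opening: 0.703
```

```bash
python3 look.py 27; cp pics/w27.png pics/w27v.png
```

```text
23.7 [0.5881 0.0749 0.2151] 61.9 [0.2 0.9 0.5] [-0.02 -0.14 -0.03]
```

Request:
drive_tool(
  series=[
    [[0, 0, -14, 0, 62], [0, 0, -14, 0, 62], [0, 0, 0, 0, 40], [0, 0, 0, 0, 32], [4, 0, 3, 0, 28], [8, 0, 6, 0, 24], [10, 0, 8, 0, 20], [10, 0, 10, 0, 16], [8, 0, 10, 0, 8], [0, 0, 4, 0, 5]],
  ],
  force=40,
)

```text
clock: 24.8
tool_pos: [0.6319, 0.077, 0.234]
eef_rot: [0.731, 0.683, 0.002, 0.001]
contact_force: [-0.8, -0.2, -0.7]
opening: 0.06
```

```bash
python3 look.py 28; cp pics/w28.png pics/w28v.png
```

```text
24.8 [0.6319 0.077  0.234 ] 5.2 [-0.8 -0.2 -0.7] [-0.   -0.04  0.02]
```

The fingers slipped again. Gripping the tilted handle squeezes it out. A better grip is the tray's high end wall with the jaws along the fold, which keeps the tip angle. I'll turn the tool and look from above.

Request:
drive_tool(
  series=[
    [[-3, -10, 40, -0.14, 40], [-5, -10, 40, -0.15, 60], [-5, -10, 40, -0.15, 60], [-5, -10, 35, -0.15, 60], [-5, -10, 20, -0.15, 60], [-5, -10, 10, -0.15, 60], [-5, -10, 0, -0.15, 60], [-5, -10, 0, -0.15, 60], [-5, -10, 0, -0.15, 60], [-5, -5, 0, -0.15, 60]],
  ],
  force=15,
)

```text
clock: 25.9
tool_pos: [0.5808, -0.0194, 0.4168]
eef_rot: [1.0, 0.003, -0.001, 0.0]
contact_force: [-0.3, -0.4, -0.5]
opening: 0.677
```

```bash
python3 look.py 29; cp pics/w29.png pics/w29v.png
```

```text
25.9 [ 0.5808 -0.0194  0.4168] 59.6 [-0.3 -0.4 -0.5] [ 0.04 -0.01 -0.02]
```

```bash
python3 - <<'E'
from h import *
w=save('wrist','w30')[90:230,30:270]; cv2.imwrite('pics/w30z.png',cv2.resize(w,None,fx=3.3,fy=3.3,interpolation=cv2.INTER_CUBIC))
E
python3 - <<'E'
from tr import *
p=sensors.get_state()['tool_pos'];print(p)
R=Rt(-.065);O=np.array([.567,.086,.109])
f=lambda x,y:(30+x/3.3,90+y/3.3)
def at_tz(q,tz):
    o,d=ray('wrist',q); o2=R.T@(o-O); d2=R.T@d; t=(tz-o2[2])/d2[2]; L=o2+t*d2; return L,O+R@L
for nm,q,tz in(('rim corner',f(635,170),.075),('back bottom',f(690,120),.05),('front bottom',f(740,290),.005),('mid',f(675,190),.05),('rim low',f(440,185),.075),
  ('blank3 high ridge',f(628,275),.04),('handle top a',f(155,225),.11),('handle top b',f(335,225),.11),('trough low far',f(725,175),.04)):
    L,W=at_tz(q,tz); print(nm,np.round(q),'trough',L.round(3),'world',W.round(3))
E
```

```text
[ 0.581157   -0.01840575  0.41707606]
rim corner [222. 142.] trough [ 0.042 -0.08   0.075] world [0.605 0.025 0.202]
back bottom [239. 126.] trough [ 0.059 -0.091  0.05 ] world [0.621 0.007 0.181]
front bottom [254. 178.] trough [-0.012 -0.104  0.005] world [ 0.548 -0.012  0.141]
mid [235. 148.] trough [ 0.033 -0.087  0.05 ] world [0.595 0.013 0.18 ]
rim low [163. 146.] trough [ 0.028 -0.004  0.075] world [0.596 0.1   0.182]
blank3 high ridge [220. 173.] trough [-0.004 -0.066  0.04 ] world [0.559 0.033 0.165]
handle top a [ 77. 158.] trough [0.006 0.093 0.11 ] world [0.581 0.203 0.191]
handle top b [132. 158.] trough [0.015 0.017 0.11 ] world [0.585 0.13  0.211]
trough low far [250. 143.] trough [ 0.039 -0.103  0.04 ] world [ 0.6   -0.006  0.174]
```

Request:
drive_tool(
  series=[
    [[4, 13, -40, 0.05, 44], [4, 13, -45, 0.05, 44], [0, 0, -45, 0, 44], [0, 0, -40, 0, 44], [0, 0, -20, 0, 44], [0, 0, 0, 0, 44]],
  ],
  force=15,
)

```text
clock: 26.65
tool_pos: [0.5873, 0.0083, 0.2239]
eef_rot: [0.998, 0.059, -0.004, -0.0]
contact_force: [-0.7, -0.4, 0.3]
opening: 0.499
```

```bash
python3 look.py 31; python3 - <<'E'
import cv2
w=cv2.imread('pics/w31.png'); cv2.imwrite('pics/w31z.png',cv2.resize(w[60:300,90:440],None,fx=2.2,fy=2.2,interpolation=cv2.INTER_CUBIC))
E
```

```text
26.65 [0.5873 0.0083 0.2239] 44.0 [-0.7 -0.4  0.3] [0.   0.06 0.01]
```

```bash
python3 - <<'E'
from h import *
p=sensors.get_state()['tool_pos'];e=sensors.get_state()['eef_rot'];an=2*np.arctan2(e[1],e[0]);X=np.array([np.cos(an),np.sin(an)]);Y=np.array([np.sin(an),-np.cos(an)])
f=lambda x,y:(90+x/2.2,60+y/2.2)
print(p,an)
for nm,q,z in(('mid',f(385,340),.18),('rim',f(328,295),.2),('backbot',f(410,225),.18),('front',f(425,405),.15),('blank3 corner',f(405,435),.165)):
    P=atz('wrist',q,z); d=(P-p)[:2]; print(nm,P.round(4),'along X(fwd)',round(d@X,4),'jaw(-y dir)',round(d@Y,4))
E
```

```text
[0.59028862 0.00842362 0.22764339] 0.11641189416329088
mid [0.5831 0.0038 0.18  ] along X(fwd) -0.0077 jaw(-y dir) 0.0038
rim [0.6016 0.0231 0.2   ] along X(fwd) 0.013 jaw(-y dir) -0.0132
backbot [6.214e-01 6.000e-04 1.800e-01] along X(fwd) 0.03 jaw(-y dir) 0.0114
front [ 0.549 -0.016  0.15 ] along X(fwd) -0.0439 jaw(-y dir) 0.0195
blank3 corner [ 0.543  -0.0086  0.165 ] along X(fwd) -0.0489 jaw(-y dir) 0.0114
```

Request:
drive_tool(
  series=[
    [[0, 0, -30, 0, 44], [0, 0, -30, 0, 44], [0, 0, -15, 0, 44], [0, 0, 0, 0, 0], [0, 0, 0, 0, 0], [0, 0, 0, 0, 0], [0, 0, 0, 0, 0], [0, 0, 0, 0, 0]],
  ],
  force=30,
)

```text
clock: 27.55
tool_pos: [0.5902, 0.0035, 0.1529]
eef_rot: [0.998, 0.056, 0.0, 0.003]
contact_force: [1.7, -6.4, -3.5]
opening: 0.193
```

```bash
python3 look.py 32; python3 - <<'E'
import cv2
w=cv2.imread('pics/w32.png'); cv2.imwrite('pics/w32z.png',cv2.resize(w[60:300,90:440],None,fx=2.2,fy=2.2,interpolation=cv2.INTER_CUBIC))
E
```

```text
27.55 [0.5902 0.0035 0.1529] 17.0 [ 1.7 -6.4 -3.5] [-2.28 -0.3   0.14]
```

Request:
drive_tool(
  series=[
    [[2, -1, 3, 0, 0], [4, -1, 5, 0, 0], [5, -1, 6, 0, 0], [5, -1, 6, 0, 0], [5, -1, 6, 0, 0], [5, -1, 6, 0, 0], [5, -1, 6, 0, 0]],
  ],
  force=55,
)

```text
clock: 28.35
tool_pos: [0.6212, 0.0007, 0.1907]
eef_rot: [0.998, 0.057, 0.0, 0.0]
contact_force: [0.2, -0.8, -4.1]
opening: 0.062
```

```bash
python3 look.py 33; python3 - <<'E'
import cv2
w=cv2.imread('pics/w33.png'); cv2.imwrite('pics/w33z.png',cv2.resize(w[60:300,0:350],None,fx=2.2,fy=2.2,interpolation=cv2.INTER_CUBIC))
E
```

```text
28.35 [0.6212 0.0007 0.1907] 5.5 [ 0.2 -0.8 -4.1] [-0.48 -0.05 -0.07]
```

The tray is now held solidly by its end wall (opening 5.5 mm), still tipped and empty. I'll carry it to the table.

Request:
drive_tool(
  series=[
    [[0, 0, 15, 0, 0], [0, 0, 25, 0, 0], [0, 0, 35, 0, 0], [0, 0, 35, 0, 0], [-5, -10, 20, 0, 0], [-10, -25, 0, -0.03, 0], [-15, -35, 0, -0.03, 0], [-18, -40, 0, -0.03, 0], [-18, -45, 0, -0.03, 0], [-18, -45, 0, -0.03, 0]],
  ],
)

```text
clock: 29.45
tool_pos: [0.5356, -0.2004, 0.3201]
eef_rot: [1.0, -0.018, -0.0, 0.0]
contact_force: [1.3, -1.2, -4.2]
opening: 0.062
```

Request:
drive_tool(
  series=[
    [[-18, -45, 0, -0.03, 0], [-18, -45, 0, -0.03, 0], [-18, -45, 0, -0.03, 0], [-18, -45, -10, -0.03, 0], [-15, -45, -20, -0.03, 0], [-10, -40, -30, 0, 0], [-5, -30, -30, 0, 0], [0, -20, -30, 0, 0], [0, 0, 0, 0, 0]],
  ],
)

```text
clock: 30.35
tool_pos: [0.431, -0.5137, 0.1957]
eef_rot: [0.995, -0.095, -0.004, -0.002]
contact_force: [-1.6, -0.3, 2.2]
opening: 0.067
```

```bash
python3 - <<'E'
from h import *
s=sensors.get_state(); print(s['clock'],s['tool_pos'].round(4),s['eef_rot'].round(3),s['opening']*88.1,s['contact_force'].round(1))
t=save('scene','s34');w=save('wrist','w34');u=save('top','t34')
cv2.imwrite('pics/m34.png',np.hstack([cv2.resize(t[150:290,200:390],(440,330)),cv2.resize(u[140:280,120:420],(360,330))]))
E
```

```text
30.35 [ 0.431  -0.5137  0.1957] [ 0.995 -0.095 -0.004 -0.002] 5.8752780789843735 [-1.6 -0.3  2.2]
```

Request:
drive_tool(
  series=[
    [[-5, -10, -25, 0, 0], [-5, -10, -35, 0, 0], [0, 0, -35, 0, 0], [0, 0, -15, 0, 0], [0, 0, -10, 0, 0], [0, 0, 0, 0, 0]],
  ],
  force=40,
)

```text
clock: 31.1
tool_pos: [0.4267, -0.5315, 0.0818]
eef_rot: [0.996, -0.092, 0.001, -0.0]
contact_force: [-1.3, 0.2, -3.5]
opening: 0.073
```

```bash
python3 - <<'E'
from h import *
s=sensors.get_state(); print(s['clock'],s['tool_pos'].round(4),s['opening']*88.1,s['contact_force'].round(1))
t=save('scene','s35');w=save('wrist','w35')
cv2.imwrite('pics/m35.png',np.hstack([cv2.resize(t[170:280,260:390],(450,380)),cv2.resize(w,(350,380))]))
print(atz('top',(276.7,215),.01))
E
```

```text
31.1 [ 0.4267 -0.5315  0.0818] 6.396580561386527 [-1.3  0.2 -3.5]
[ 0.47497881 -0.21639189  0.01      ]
```

Request:
drive_tool(
  series=[
    [[-5, 0, -20, 0, 0], [0, 0, -15, 0, 0], [0, 0, -8, 0, 0], [0, 0, -5, 0, 0], [0, 0, 0, 0, 0]],
  ],
  force=30,
)

```text
clock: 31.7
tool_pos: [0.4206, -0.5319, 0.0329]
eef_rot: [0.996, -0.093, -0.0, -0.0]
contact_force: [-0.5, -0.4, -5.0]
opening: 0.069
```

```bash
python3 - <<'E'
from h import *
s=sensors.get_state(); print(s['clock'],s['tool_pos'].round(4),s['opening']*88.1,s['contact_force'].round(1))
t=save('scene','s36');w=save('wrist','w36')
cv2.imwrite('pics/m36.png',np.hstack([cv2.resize(t[170:280,260:390],(450,380)),cv2.resize(w,(350,380))]))
E
```

```text
31.7 [ 0.4206 -0.5319  0.0329] 6.068186107925637 [-0.5 -0.4 -5. ]
```

Request:
drive_tool(
  series=[
    [[0, 0, -10, 0, 0], [0, 0, -8, 0, 0], [0, 0, -5, 0, 0], [0, 0, 0, 0, 0]],
  ],
  force=20,
)

```text
clock: 32.2
tool_pos: [0.4196, -0.5314, 0.009]
eef_rot: [0.996, -0.093, -0.001, -0.001]
contact_force: [-0.1, -0.4, -3.8]
opening: 0.075
```

Request:
drive_tool(
  series=[
    [[0, 0, -8, 0, 0], [0, 0, -6, 0, 0], [0, 0, 0, 0, 0]],
  ],
  force=15,
)

```text
clock: 32.5
tool_pos: [0.4215, -0.5327, -0.0033]
eef_rot: [0.996, -0.094, 0.001, 0.0]
contact_force: [1.8, -2.1, 2.2]
opening: 0.073
```

```bash
python3 - <<'E'
from h import *
s=sensors.get_state(); print(s['clock'],s['tool_pos'].round(4),s['opening']*88.1,s['contact_force'].round(1))
t=save('scene','s37');w=save('wrist','w37')
cv2.imwrite('pics/m37.png',np.hstack([cv2.resize(t[170:280,260:390],(450,380)),cv2.resize(w,(350,380))]))
E
```

```text
32.5 [ 0.4215 -0.5327 -0.0033] 6.410592984483845 [ 1.8 -2.1  2.2]
```

Request:
drive_tool(
  series=[
    [[2, 0, -5, 0, 0], [3, 0, -5, 0, 0], [3, 0, -4, 0, 0], [0, 0, 0, 0, 20], [0, 0, 0, 0, 24], [0, 0, 0, 0, 24], [0, 0, 0, 0, 24]],
  ],
  force=6,
)

```text
clock: 33.3
tool_pos: [0.428, -0.5319, -0.0178]
eef_rot: [0.996, -0.093, -0.0, -0.0]
contact_force: [-0.1, 0.1, 0.4]
opening: 0.277
```

```bash
python3 - <<'E'
from h import *
s=sensors.get_state(); print(s['clock'],s['tool_pos'].round(4),s['opening']*88.1,s['contact_force'].round(1))
t=save('scene','s38');w=save('wrist','w38')
cv2.imwrite('pics/m38.png',np.hstack([cv2.resize(t[170:280,260:390],(450,380)),cv2.resize(w,(350,380))]))
E
```

```text
33.3 [ 0.428  -0.5319 -0.0178] 24.430368705133898 [-0.1  0.1  0.4]
```

The tray stands flat on the table. I'll lift away and go back to the cradle.

Request:
drive_tool(
  series=[
    [[0, 0, 20, 0, 24], [0, 0, 40, 0, 24], [0, 0, 50, 0, 40], [0, 0, 50, 0, 60], [0, 0, 50, 0, 60], [0, 20, 50, 0, 60], [5, 40, 50, 0, 60], [10, 50, 50, 0, 60], [10, 50, 30, 0.02, 60], [10, 50, 0, 0.02, 60]],
  ],
  force=20,
)

```text
clock: 34.4
tool_pos: [0.4591, -0.3569, 0.3438]
eef_rot: [0.997, -0.074, 0.004, 0.003]
contact_force: [0.2, 1.0, -1.1]
opening: 0.68
```

Request:
drive_tool(
  series=[
    [[10, 50, 0, 0.02, 60], [10, 50, 0, 0.02, 60], [10, 50, 0, 0.02, 60], [10, 50, 0, 0.01, 60], [10, 50, 0, 0, 60], [10, 50, 0, 0, 60], [10, 40, 0, 0, 60], [0, 20, 0, 0, 60], [0, 0, 0, 0, 60]],
  ],
)

```text
clock: 35.3
tool_pos: [0.5262, 0.0023, 0.3395]
eef_rot: [0.999, -0.034, 0.001, -0.001]
contact_force: [-0.7, -0.0, -0.4]
opening: 0.683
```

```bash
python3 - <<'E'
from h import *
s=sensors.get_state(); print(s['clock'],s['tool_pos'].round(4),s['eef_rot'].round(3),s['opening']*88.1)
w=save('wrist','w40');u=save('top','t40'); t=save('scene','s40')
cv2.imwrite('pics/w40z.png',cv2.resize(w[20:240,0:400],None,fx=2,fy=2,interpolation=cv2.INTER_CUBIC))
cv2.imwrite('pics/m40.png',np.hstack([cv2.resize(t[150:290,180:390],(440,300)),cv2.resize(u[140:280,120:420],(360,300))]))
E
```

```text
35.3 [0.5262 0.0023 0.3395] [ 0.999 -0.034  0.001 -0.001] 60.17893234353547
```

The wrist view shows one blank seated in the V against the stop. One blank is in the catch tray's near corner, one lies on the table beside the marking gauge, and both finished pieces are in the catch tray. I'll place the two stray blanks one at a time.

```bash
python3 - <<'E'
from tr import *
p=sensors.get_state()['tool_pos'];print(p)
f=lambda x,y:(x/2,20+y/2)
for nm,q in(('c',(115,391)),('l',(72,411)),('r',(158,371)),('cornerTL',(63,397)),('TR',(150,352)),('gauge tip',(70,345))):
    print(nm,np.array(f(*q)),atz('wrist',f(*q),.028).round(4))
R=Rt(-.065)
q0=[((40,-2,40),f(347,155)),((-40,-2,40),f(362,308))]
for O in(np.array([.567,.086,.109]),np.array([.5625,.087,.105])):
    for a,b in q0: print(proj('wrist',O+R@np.array(a)/1000),b)
    print('blankA ridge ends pred',proj('wrist',O+R@np.array([0,-80,40])/1000),proj('wrist',O+R@np.array([0,0,40])/1000))
E
```

```text
[ 0.526162   -0.00390173  0.3388029 ]
c [ 57.5 215.5] [0.4514 0.3137 0.028 ]
l [ 36.  225.5] [0.4378 0.3509 0.028 ]
r [ 79.  205.5] [0.4647 0.2771 0.028 ]
cornerTL [ 31.5 218.5] [0.4497 0.3548 0.028 ]
TR [ 75. 196.] [0.48   0.2798 0.028 ]
gauge tip [ 35.  192.5] [0.4901 0.3387 0.028 ]
[[163.219089    97.81487554]] (173.5, 97.5)
[[169.67363236 172.06151046]] (181.0, 174.0)
blankA ridge ends pred [[234.35858099 137.0196402 ]] [[164.89801242 136.01213559]]
[[163.96808145 102.2825636 ]] (173.5, 97.5)
[[170.29423257 175.2874055 ]] (181.0, 174.0)
blankA ridge ends pred [[234.09713401 141.03107938]] [[165.60120376 139.82095801]]
```

```bash
python3 - <<'E'
from h import *
s=sensors.get_state(); print(s['q'].round(2),s['clock'],s['tool_pos'])
E
```

```text
[ 0.06  0.41 -0.22  1.66  0.1   1.08 -1.84] 35.45 [ 0.526162   -0.00390173  0.3388029 ]
```

Request:
drive_tool(
  series=[
    [[-8, 32, 0, 0.145, 60], [-8, 32, 0, 0.145, 60], [-8, 32, 0, 0.145, 60], [-8, 32, 0, 0.145, 60], [-8, 32, 0, 0.145, 60], [-8, 32, 0, 0.145, 60], [-7, 32, 0, 0.145, 60], [-7, 32, -10, 0.145, 60], [-7, 32, -20, 0.145, 60], [-6, 32, -20, 0.145, 60]],
  ],
)

```text
clock: 36.45
tool_pos: [0.4528, 0.3169, 0.2881]
eef_rot: [0.773, 0.635, 0.001, 0.001]
contact_force: [1.1, 0.2, -0.6]
opening: 0.681
```

Request:
drive_tool(
  series=[
    [[0, 0, -40, 0.145, 60], [0, 0, -40, 0.145, 60], [0, 0, -30, 0.145, 60], [0, 0, -10, 0.1, 60], [0, 0, 0, 0, 60]],
  ],
)

```text
clock: 36.95
tool_pos: [0.452, 0.3146, 0.1662]
eef_rot: [0.579, 0.815, -0.002, 0.0]
contact_force: [-0.7, -0.3, 0.5]
opening: 0.678
```

```bash
python3 - <<'E'
from h import *
s=sensors.get_state(); print(s['clock'],s['tool_pos'].round(4),s['eef_rot'].round(3),s['opening']*88.1,s['q'].round(2))
w=save('wrist','w41'); s=sensors.get_state(); print(s['tool_pos'])
E
```

```text
36.95 [0.452  0.3146 0.1662] [ 0.579  0.815 -0.002  0.   ] 59.740845666444365 [-0.3   0.72 -0.68  1.81  0.59  0.83 -0.94]
[0.45246117 0.3158845  0.16762353]
```

```bash
python3 - <<'E'
from h import *
s=sensors.get_state();p=s['tool_pos'];e=s['eef_rot'];an=2*np.arctan2(e[1],e[0]);X=np.array([np.cos(an),np.sin(an)]);Y=np.array([np.sin(an),-np.cos(an)])
print(p,an)
for nm,q,z in(('c',(259,161.5),.028),('top',(259,121),.028),('bot',(259.5,203),.028),('catch corner',(325,180),.07),('gauge tip',(312,138),.02)):
    P=atz('wrist',q,z);d=(P-p)[:2];print(nm,P.round(4),'fwd',round(d@X,4),'jaw',round(d@Y,4))
print(X,Y)
E
```

```text
[0.45246117 0.3158845  0.16762353] 1.9035776286583956
c [0.448  0.3286 0.028 ] fwd 0.0134 jaw -0.0
top [0.4356 0.3645 0.028 ] fwd 0.0515 jaw -0.0
bot [0.4621 0.2893 0.028 ] fwd -0.0283 jaw 0.0005
catch corner [0.5036 0.339  0.07  ] fwd 0.0051 jaw 0.0559
gauge tip [0.4893 0.3656 0.02  ] fwd 0.035 jaw 0.0511
[-0.326673    0.94513742] [0.94513742 0.326673  ]
```

Request:
drive_tool(
  series=[
    [[-6, 18, -40, 0, 46], [0, 0, -45, 0, 46], [0, 0, -40, 0, 46], [0, 0, -20, 0, 46], [0, 0, -10, 0, 46], [0, 0, -8, 0, 46], [0, 0, -6, 0, 46], [0, 0, -5, 0, 46]],
  ],
)

```text
clock: 37.8
tool_pos: [0.4464, 0.3365, -0.0052]
eef_rot: [0.578, 0.816, 0.001, 0.0]
contact_force: [-0.5, -0.3, -0.0]
opening: 0.526
```

```bash
python3 look.py 42
```

```text
37.8 [ 0.4464  0.3365 -0.0052] 46.3 [-0.5 -0.3 -0. ] [-0.04 -0.07 -0.  ]
```

Request:
drive_tool(
  series=[
    [[0, 0, -5, 0, 46], [0, 0, 0, 0, 20], [0, 0, 0, 0, 20], [0, 0, 0, 0, 20], [0, 0, 0, 0, 20], [0, 0, 15, 0, 20], [0, 0, 30, 0, 20], [0, 0, 40, 0, 20]],
  ],
  force=20,
)

```text
clock: 38.7
tool_pos: [0.4445, 0.3351, 0.0748]
eef_rot: [0.578, 0.816, -0.001, -0.0]
contact_force: [1.3, -0.0, -0.6]
opening: 0.313
```

```bash
python3 look.py 43
```

```text
38.7 [0.4445 0.3351 0.0748] 27.6 [ 1.3 -0.  -0.6] [ 0.01 -0.13 -0.01]
```

Held at 27.6 mm. I'll carry it to the trough above the seated blank.

Request:
drive_tool(
  series=[
    [[0, -5, 40, 0, 20], [3, -15, 45, -0.04, 20], [8, -30, 45, -0.06, 20], [14, -40, 40, -0.06, 20], [16, -45, 15, -0.06, 20], [16, -45, 0, -0.06, 20], [16, -45, 0, -0.06, 20], [16, -45, 0, -0.06, 20], [14, -45, 0, 0, 20], [10, -32, 0, 0, 20]],
  ],
)

```text
clock: 39.8
tool_pos: [0.5557, -0.0071, 0.2494]
eef_rot: [0.73, 0.684, -0.001, 0.001]
contact_force: [0.2, 0.2, -1.1]
opening: 0.309
```

Request:
drive_tool(
  series=[
    [[5, -15, -20, 0, 20], [0, -5, -30, 0, 20], [0, 0, -20, 0, 20], [0, 0, 0, 0, 20]],
  ],
)

```text
clock: 40.2
tool_pos: [0.5581, -0.0237, 0.1771]
eef_rot: [0.729, 0.685, -0.002, -0.002]
contact_force: [-0.3, 0.6, 0.3]
opening: 0.31
```

```bash
python3 look.py 44; python3 - <<'E'
from h import *
e=sensors.get_state()['eef_rot'];print(2*np.arctan2(e[1],e[0]),sensors.get_state()['tool_pos'])
E
```

```text
40.2 [ 0.5581 -0.0237  0.1771] 27.3 [-0.3  0.6  0.3] [-0.01 -0.08  0.  ]
1.509356847805418 [ 0.56059278 -0.02239713  0.17995527]
```

Request:
drive_tool(
  series=[
    [[2, -3, -10, 0, 20], [0, 0, -8, 0, 20], [0, 0, -4, 0, 20], [0, 0, 0, 0, 20]],
  ],
)

```text
clock: 40.7
tool_pos: [0.5619, -0.0257, 0.157]
eef_rot: [0.729, 0.685, -0.001, -0.001]
contact_force: [-1.3, -0.4, -0.1]
opening: 0.309
```

Request:
drive_tool(
  series=[
    [[0, 0, 0, 0, 42], [0, 0, 0, 0, 42], [0, 0, 0, 0, 42], [0, 0, 15, 0, 46], [0, 0, 40, 0, 46], [0, 30, 40, 0, 46], [0, 30, 20, 0, 46]],
  ],
)

```text
clock: 41.4
tool_pos: [0.5644, 0.0348, 0.276]
eef_rot: [0.73, 0.684, 0.002, 0.001]
contact_force: [0.4, 0.7, 0.4]
opening: 0.523
```

```bash
python3 look.py 45
```

```text
41.4 [0.5644 0.0348 0.276 ] 46.1 [0.4 0.7 0.4] [ 0.02 -0.17 -0.  ]
```

Two blanks are seated end to end against the stop. Now the third, in the catch tray.

Request:
drive_tool(
  series=[
    [[-5, 35, 0, 0, 20], [-5, 40, 0, 0, 0], [-5, 40, -10, 0, 0], [0, 10, -10, 0, 0], [0, 0, 0, 0, 0]],
  ],
)

```text
clock: 42.0
tool_pos: [0.5464, 0.1603, 0.251]
eef_rot: [0.727, 0.686, -0.001, -0.001]
contact_force: [-0.1, -0.1, -0.2]
opening: 0.093
```

```bash
python3 look.py 46; python3 - <<'E'
from tr import *
w=cv2.imread('pics/w46.png'); cv2.imwrite('pics/w46z.png',cv2.resize(w[0:260,120:400],None,fx=2.6,fy=2.2,interpolation=cv2.INTER_CUBIC))
print(sensors.get_state()['tool_pos'])
E
```

```text
42.0 [0.5464 0.1603 0.251 ] 8.2 [-0.1 -0.1 -0.2] [-0.01 -0.07  0.02]
[0.54794652 0.15716063 0.2519388 ]
```

```bash
cat h.py look.py tr.py | head -80; python3 - <<'E'
from h import *
from plant import sensors,cams,r
s=sensors.get_state(); print(s['clock'],s['tool_pos'],s['opening'],s['contact_force'])
for p,z in [((247,52),.07),((247,14),.068),((247,94),.09)]:
    print(p,atz('wrist',p,z))
E
```

```text
import numpy as np, cv2
from plant import sensors, cams, r
def save(n,f):
    im=cams.snapshot(n); cv2.imwrite(f'pics/{f}.png',im); return im
def proj(n,P):
    m=cams.camera_model(n); T=np.array(m['camera_from_world']); P=np.atleast_2d(P)
    c=P@T[:3,:3].T+T[:3,3]
    return np.c_[m['fx']*c[:,0]/c[:,2]+m['cx'], m['fy']*c[:,1]/c[:,2]+m['cy']]
def ray(n,uv):
    m=cams.camera_model(n); T=np.array(m['camera_from_world']); R=T[:3,:3]
    d=R.T@np.array([(uv[0]-m['cx'])/m['fx'],(uv[1]-m['cy'])/m['fy'],1]); o=-R.T@T[:3,3]
    return o,d/np.linalg.norm(d)
def atz(n,uv,z):
    o,d=ray(n,uv); return o+d*(z-o[2])/d[2]
def tri(obs):
    A=np.zeros((3,3));b=np.zeros(3)
    for n,uv in obs:
        o,d=ray(n,uv); M=np.eye(3)-np.outer(d,d); A+=M;b+=M@o
    return np.linalg.solve(A,b)
import sys
from h import *
n=sys.argv[1]
s=sensors.get_state(); print(s['clock'],s['tool_pos'].round(4),round(s['opening']*88.1,1),s['contact_force'].round(1),s['moment'].round(2))
t=save('scene','s'+n);w=save('wrist','w'+n)
a=cv2.resize(t[110:220,190:300],(400,400),interpolation=cv2.INTER_CUBIC)
cv2.imwrite(f'pics/m{n}.png',np.hstack([a,cv2.resize(w,(400,400))]))
from h import *
from scipy.optimize import least_squares
c,s=np.cos(np.radians(15)),np.sin(np.radians(15))
def Rt(yaw):
    ex=np.array([np.cos(yaw),np.sin(yaw),0]); h=np.array([-np.sin(yaw),np.cos(yaw),0])
    ey=c*h-s*np.array([0,0,1]); ez=np.cross(ex,ey); return np.c_[ex,ey,ez]
42.1 [0.54794652 0.15716063 0.2519388 ] 0.008538374844958573 [ 0.63626724  0.01605476 -0.29488986]
(247, 52) [0.54337155 0.27399018 0.07      ]
(247, 14) [0.54584173 0.30846399 0.068     ]
(247, 94) [0.54111517 0.2336712  0.09      ]
```

```bash
python3 - <<'E'
from tr import *
w=save('wrist','w47')
O=np.array([.567,.083,.107]);R=Rt(-.065)
P=lambda x,y,z:O+R@np.array([x,y,z])/1000
v=w.copy()
for q in [(-50,10,-23),(50,10,-23),(-50,210,-23),(50,210,-23),(-50,210,9),(50,210,9),(-50,210,21),(-50,10,9),(50,10,9)]:
    u=proj('wrist',P(*q))[0]; cv2.circle(v,(int(u[0]),int(u[1])),3,(0,0,255),-1); print(q,u.round())
cv2.imwrite('pics/w47a.png',cv2.resize(v,(800,600)))
E
```

```text
(-50, 10, -23) [235. 230.]
(50, 10, -23) [325. 230.]
(-50, 210, -23) [235.  49.]
(50, 210, -23) [325.  49.]
(-50, 210, 9) [233.  36.]
(50, 210, 9) [332.  36.]
(-50, 210, 21) [232.  30.]
(-50, 10, 9) [233. 233.]
(50, 10, 9) [331. 233.]
```

View pics/w47a.png

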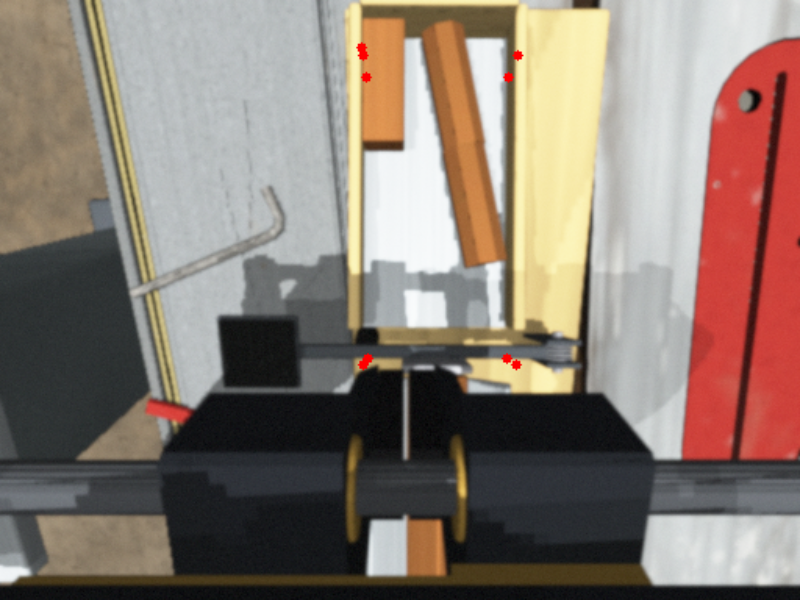

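```bash
python3 - <<'E'
from tr import *
s=sensors.get_state();p=s['tool_pos'];print(s['eef_rot'],r.grip_depth)
for dz in (0,.028,.05): print(dz,proj('wrist',p+[0,0,dz])[0]*1.5625)
w=cv2.imread('pics/w47.png')
cv2.imwrite('pics/w47b.png',cv2.resize(w[200:330,180:330],(750,590)))
t=save('top','t47'); 
O=np.array([.567,.083,.107]);R=Rt(-.065)
P=lambda x,y,z:O+R@np.array([x,y,z])/1000
for q in [(-50,10,-23),(50,10,-23),(-50,210,-23),(50,210,-23),(-50,210,9),(50,210,9),(-50,10,9),(50,10,9)]:
    u=proj('top',P(*q))[0]; cv2.circle(t,(int(round(u[0])),int(round(u[1]))),1,(0,0,255),-1)
u=proj('top',P(0,110,0))[0].astype(int);print(u)
cv2.imwrite('pics/t47a.png',cv2.resize(t[max(0,u[1]-70):u[1]+70,max(0,u[0]-70):u[0]+70],(700,600)))
E
```

```text
[ 7.29654078e-01  6.83815811e-01 -6.82137837e-04  6.31023168e-04] -0.0187
0 [404.14687397 356.79107769]
0.028 [403.99883902 389.62851204]
0.05 [403.8436127  424.06115098]
[168 173]
```

View pics/w47b.png

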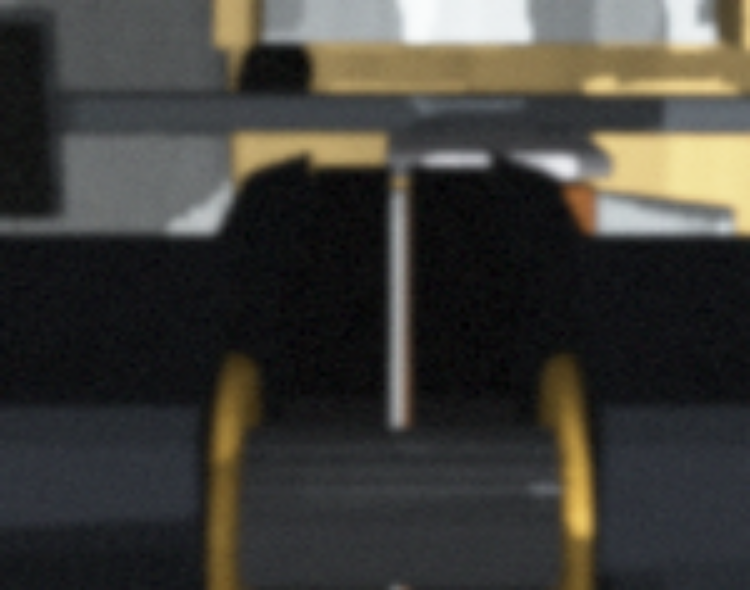

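View pics/t47a.png

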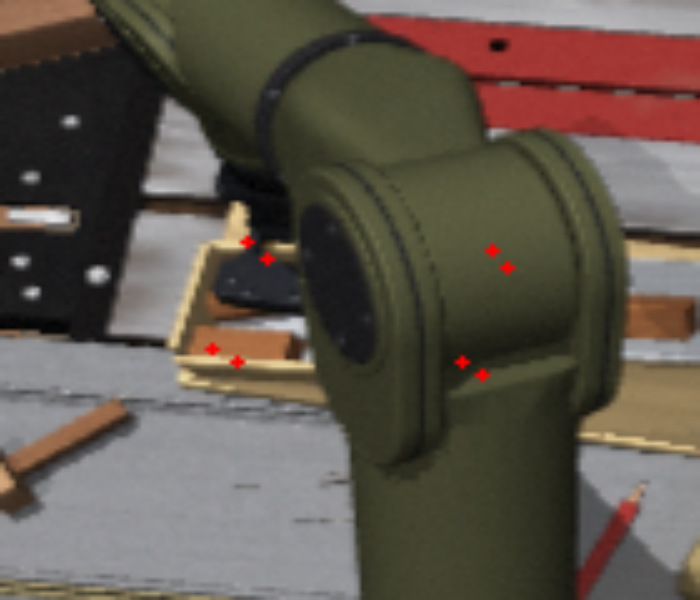

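Request:
drive_tool(
  series=[
    [[-1, 38, 0, 0, 0], [-1, 38, 0, 0, 0], [-1, 36, -40, 0, 0], [0, 0, -50, 0, 0], [0, 0, -50, 0, 0], [0, 0, -45, 0, 0], [0, 0, -18, 0, 0], [0, 0, 0, 0, 0]],
  ],
  force=20,
)

```text
clock: 43.0
tool_pos: [0.544, 0.2656, 0.0496]
eef_rot: [0.729, 0.684, -0.003, 0.0]
contact_force: [0.0, 0.1, -0.2]
opening: 0.008
```

Request:
drive_tool(
  series=[
    [[0, 0, -6, 0, 0], [0, 0, -5, 0, 0], [0, 0, 0, 0, 0]],
  ],
)

```text
clock: 43.3
tool_pos: [0.5455, 0.2686, 0.0421]
eef_rot: [0.729, 0.685, 0.001, 0.0]
contact_force: [-0.1, -1.6, 0.3]
opening: 0.007
```

```bash
python3 look.py 48
```

```text
43.3 [0.5455 0.2686 0.0421] 0.6 [-0.1 -1.6  0.3] [ 0.03 -0.03  0.07]
```

View pics/m48.png

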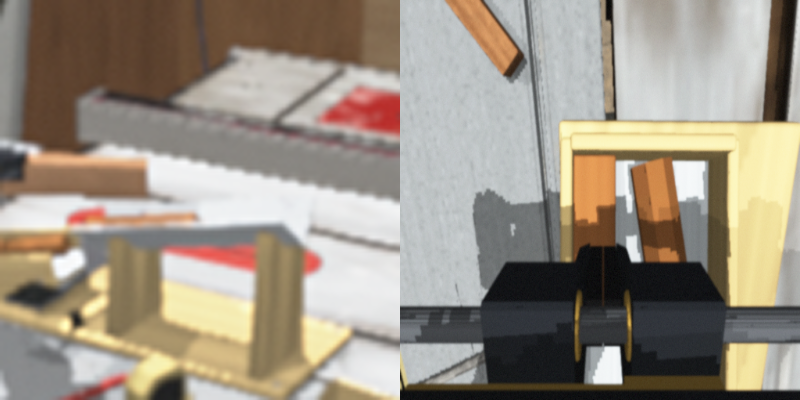

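Request:
drive_tool(
  series=[
    [[-3, 0, -5, 0, 0], [0, 0, -4, 0, 0], [0, 0, 0, 0, 0]],
  ],
)

```text
clock: 43.7
tool_pos: [0.5414, 0.2687, 0.0319]
eef_rot: [0.729, 0.685, -0.0, -0.0]
contact_force: [-0.1, 0.2, 1.2]
opening: 0.006
```

Request:
drive_tool(
  series=[
    [[0, 0, -3, 0, 0], [0, 0, 0, 0, 0]],
  ],
)

```text
clock: 43.9
tool_pos: [0.5425, 0.2702, 0.0309]
eef_rot: [0.729, 0.685, 0.002, 0.0]
contact_force: [-1.7, 0.6, 9.7]
opening: 0.006
```

Request:
drive_tool(
  series=[
    [[0, -10, 2.3, 0, 0], [0, -10, 2.5, 0, 0], [2, -10, 2.5, 0, 0], [4, -10, 2.5, 0, 0]],
  ],
)

```text
clock: 44.3
tool_pos: [0.5491, 0.2321, 0.0411]
eef_rot: [0.728, 0.686, 0.003, -0.001]
contact_force: [0.5, 2.4, 7.7]
opening: 0.004
```

```bash
python3 look.py 49
```

```text
44.3 [0.5491 0.2321 0.0411] 0.3 [0.5 2.4 7.7] [ 0.6  -0.05 -0.09]
```

View pics/m49.png

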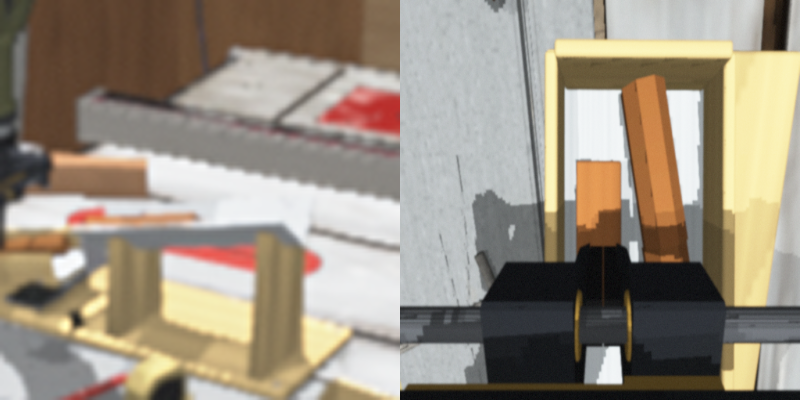

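Request:
drive_tool(
  series=[
    [[4, -10, 2.4, 0, 0], [4, -10, 2.4, 0, 0], [2, -10, 2.5, 0, 0], [0, -10, 2.5, 0, 0], [0, 0, 40, 0, 50], [0, -30, 40, 0, 50], [0, -30, 30, 0, 50], [0, 0, 0, 0, 50]],
  ],
)

```text
clock: 45.2
tool_pos: [0.5607, 0.1239, 0.1623]
eef_rot: [0.731, 0.682, 0.001, 0.003]
contact_force: [1.0, -0.3, -0.4]
opening: 0.348
```

```bash
python3 look.py 50
```

```text
45.2 [0.5607 0.1239 0.1623] 30.6 [ 1.  -0.3 -0.4] [-0.03 -0.14  0.02]
```

View pics/w50.png

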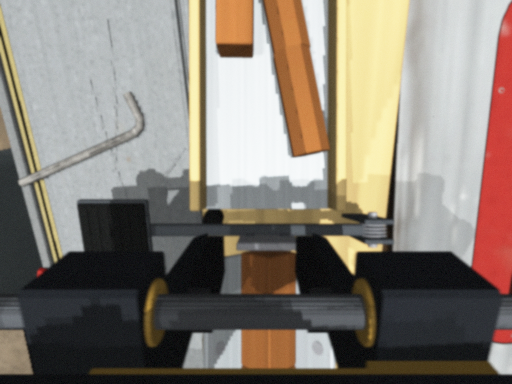

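```bash
python3 - <<'E'
from h import *
for p,z in [((235,45),.085),((217,45),.085),((253,45),.085),((235,5),.078),((240,210),.09),((295,152),.08)]: print(p,atz('wrist',p,z).round(4))
E
```

```text
(235, 45) [0.5486 0.2364 0.085 ]
(217, 45) [0.5361 0.2372 0.085 ]
(253, 45) [0.5611 0.2356 0.085 ]
(235, 5) [0.5503 0.263  0.078 ]
(240, 210) [0.5429 0.1172 0.09  ]
(295, 152) [0.5882 0.1582 0.08  ]
```

Request:
drive_tool(
  series=[
    [[-4, 45, 0, 0, 0], [-4, 45, -10, 0, 0], [-2, 45, -30, 0, 0], [0, 12, -40, 0, 0], [0, 0, -35, 0, 0], [0, 0, -8, 0, 0], [0, 0, 0, 0, 0]],
  ],
)

```text
clock: 46.0
tool_pos: [0.5461, 0.2722, 0.0363]
eef_rot: [0.728, 0.685, -0.002, -0.001]
contact_force: [0.1, -0.2, 0.1]
opening: 0.002
```

Request:
drive_tool(
  series=[
    [[4, 0, -4, 0, 0], [0, 0, -4, 0, 0], [0, 0, 0, 0, 0]],
  ],
)

```text
clock: 46.3
tool_pos: [0.5528, 0.272, 0.031]
eef_rot: [0.729, 0.684, 0.001, 0.0]
contact_force: [-0.4, 0.1, -0.1]
opening: 0.003
```

Request:
drive_tool(
  series=[
    [[0, 0, -3, 0, 0], [0, 0, 0, 0, 0]],
  ],
)

```text
clock: 46.5
tool_pos: [0.5536, 0.2736, 0.0298]
eef_rot: [0.729, 0.685, 0.002, 0.0]
contact_force: [0.2, 0.4, 9.8]
opening: 0.004
```

Request:
drive_tool(
  series=[
    [[9, -1, 0, 0, 0], [9, -1, 0, 0, 0], [8, 0, 0, 0, 0], [8, 0, 0, 0, 0], [0, 0, 0, 0, 0]],
  ],
)

```text
clock: 47.0
tool_pos: [0.5888, 0.2718, 0.0298]
eef_rot: [0.729, 0.684, 0.003, 0.0]
contact_force: [0.8, 0.6, 8.0]
opening: 0.005
```

```bash
python3 look.py 51
```

```text
47.0 [0.5888 0.2718 0.0298] 0.4 [0.8 0.6 8. ] [ 0.02 -0.29 -0.02]
```

View pics/w51.png

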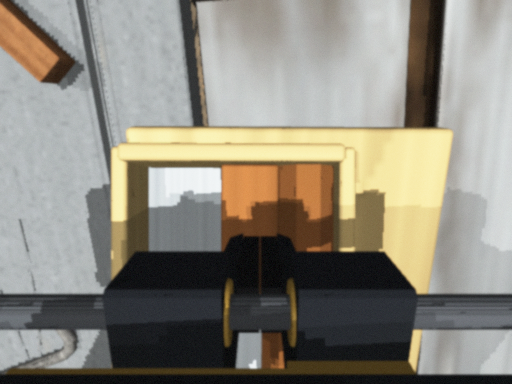

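Request:
drive_tool(
  series=[
    [[-7, 0.5, 0, 0, 0], [-7, 0.5, 0, 0, 0], [-6, 0, 0, 0, 0], [0, 0, 0, 0, 0], [0, 0, 40, 0, 35], [-5, 0, 40, 0, 35], [0, -30, 10, 0, 35], [0, -20, 0, 0, 35], [0, 0, 0, 0, 35]],
  ],
)

```text
clock: 48.0
tool_pos: [0.562, 0.2167, 0.118]
eef_rot: [0.73, 0.683, -0.001, 0.002]
contact_force: [1.0, -0.6, -0.9]
opening: 0.397
```

```bash
python3 look.py 52
```

```text
48.0 [0.562  0.2167 0.118 ] 34.9 [ 1.  -0.6 -0.9] [-0.04 -0.15 -0.  ]
```

View pics/w52.png

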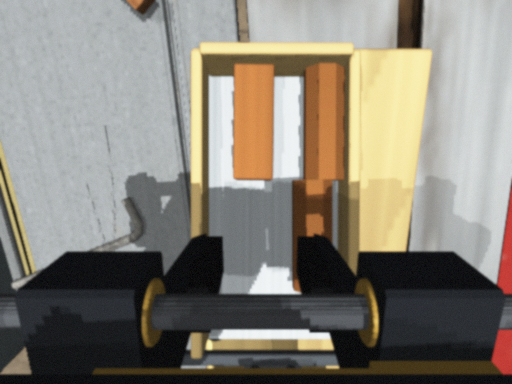

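```bash
python3 - <<'E'
from h import *
for p,z in [((254,121),.061),((234,121),.061),((273,121),.061),((204,121),.066),((305,121),.055),((254,178),.07),((254,64),.05)]: print(p,atz('wrist',p,z).round(4))
E
```

```text
(254, 121) [0.5614 0.2783 0.061 ]
(234, 121) [0.5477 0.2791 0.061 ]
(273, 121) [0.5745 0.2775 0.061 ]
(204, 121) [0.5279 0.2807 0.066 ]
(305, 121) [0.5972 0.2757 0.055 ]
(254, 178) [0.559  0.2403 0.07  ]
(254, 64) [0.5638 0.3159 0.05  ]
```

Request:
drive_tool(
  series=[
    [[0, 30, 0, 0, 33], [0, 22, -30, 0, 33], [0, 0, -30, 0, 33], [0, 0, 0, 0, 33]],
  ],
)

```text
clock: 48.5
tool_pos: [0.5575, 0.2741, 0.0537]
eef_rot: [0.727, 0.686, -0.003, -0.001]
contact_force: [0.5, -0.8, -0.2]
opening: 0.371
```

```bash
python3 look.py 53
```

```text
48.5 [0.5575 0.2741 0.0537] 32.7 [ 0.5 -0.8 -0.2] [-0.07  0.06 -0.  ]
```

View pics/w53.png

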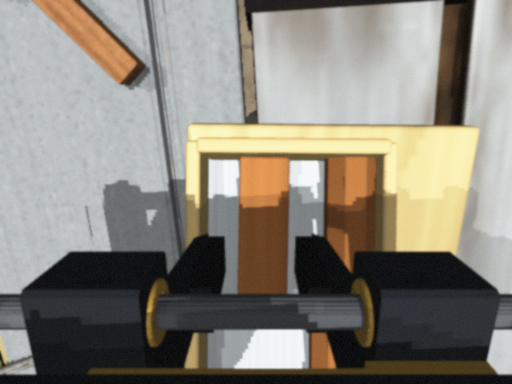

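Request:
drive_tool(
  series=[
    [[4, -3, -12, 0, 33], [0, 0, -10, 0, 33], [0, 0, -6, 0, 33], [0, 0, 0, 0, 33]],
  ],
)

```text
clock: 49.0
tool_pos: [0.5658, 0.2706, 0.0299]
eef_rot: [0.729, 0.685, 0.001, 0.0]
contact_force: [0.2, 0.3, 5.1]
opening: 0.372
```

Request:
drive_tool(
  series=[
    [[0, 0, 6, 0, 35], [-4, 0, 0, 0, 35], [0, 0, 0, 0, 35]],
  ],
)

```text
clock: 49.3
tool_pos: [0.5602, 0.2702, 0.0353]
eef_rot: [0.728, 0.685, -0.0, -0.0]
contact_force: [0.5, -0.4, -0.4]
opening: 0.395
```

```bash
python3 look.py 54
```

```text
49.3 [0.5602 0.2702 0.0353] 34.8 [ 0.5 -0.4 -0.4] [ 0.03 -0.06 -0.02]
```

View pics/w54.png

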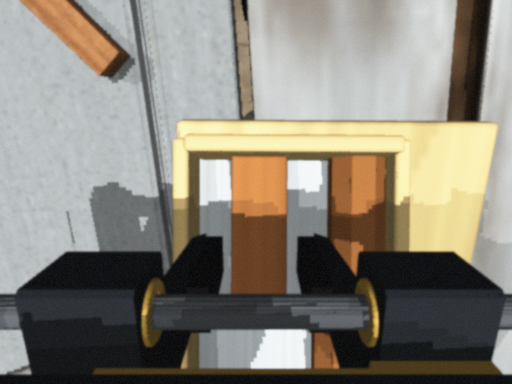

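Request:
drive_tool(
  series=[
    [[0, 0, -5, 0, 35], [0, 0, -5, 0, 35], [0, 0, 0, 0, 35]],
  ],
)

```text
clock: 49.7
tool_pos: [0.5603, 0.2697, 0.0241]
eef_rot: [0.729, 0.685, -0.001, -0.0]
contact_force: [-0.0, -0.3, -0.5]
opening: 0.399
```

Request:
drive_tool(
  series=[
    [[0, 0, -5, 0, 35], [0, 0, 0, 0, 35], [0, 0, 0, 0, 20], [0, 0, 0, 0, 20], [0, 0, 0, 0, 20]],
  ],
  force=20,
)

```text
clock: 50.2
tool_pos: [0.561, 0.2703, 0.0204]
eef_rot: [0.729, 0.685, 0.0, 0.0]
contact_force: [-1.0, 0.2, -0.6]
opening: 0.313
```

Request:
drive_tool(
  series=[
    [[0, -3, 30, 0, 20], [0, -5, 45, 0, 20], [0, -5, 45, 0, 20], [0, -5, 45, 0, 20], [0, -30, 45, 0, 20], [0, -42, 20, 0, 20], [0, -42, 0, 0, 20], [0, -42, 0, 0, 20], [0, -42, 0, 0, 20], [0, -42, 0, 0, 20]],
  ],
)

```text
clock: 51.2
tool_pos: [0.5606, 0.0127, 0.2471]
eef_rot: [0.729, 0.685, 0.0, 0.0]
contact_force: [0.0, -0.6, -1.9]
opening: 0.314
```

Request:
drive_tool(
  series=[
    [[0, -42, 0, 0, 20], [0, -42, 0, 0, 20], [0, -35, 0, 0, 20], [0, -20, 0, 0, 20], [0, 0, 0, 0, 20]],
  ],
)

```text
clock: 51.7
tool_pos: [0.5603, -0.1291, 0.2464]
eef_rot: [0.731, 0.682, -0.001, 0.001]
contact_force: [-0.6, -0.1, -0.6]
opening: 0.319
```

```bash
python3 look.py 55; python3 -c "
from h import *
save('top','t55')
cv2.imwrite('pics/t55z.png',cv2.resize(cv2.imread('pics/t55.png')[60:300,100:420],(800,600)))"
```

```text
51.7 [ 0.5603 -0.1291  0.2464] 28.1 [-0.6 -0.1 -0.6] [-0.02 -0.07 -0.03]
```

View pics/w55.png

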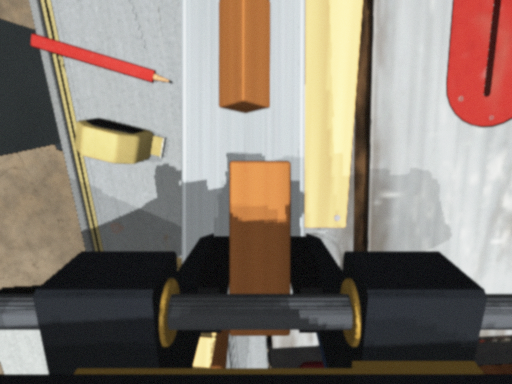

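View pics/t55z.png

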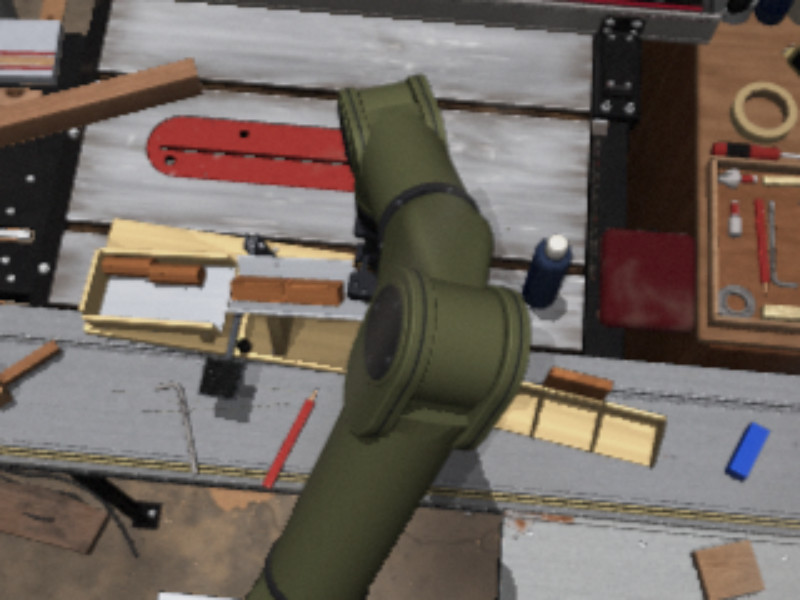

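```bash
python3 - <<'E'
from h import *
for p,z in [((244,100),.186),((244,110),.150),((230,162),.27),((290,162),.27),((182,150),.19),((304,150),.19),((348,228),.02),((220,30),.165),((269,30),.165)]: print(p,atz('wrist',p,z).round(4))
E
```

```text
(244, 100) [ 0.5551 -0.0515  0.186 ]
(244, 110) [ 0.553 -0.059  0.15 ]
(230, 162) [ 0.5501 -0.0796  0.27  ]
(290, 162) [ 0.5783 -0.0813  0.27  ]
(182, 150) [ 0.5092 -0.0828  0.19  ]
(304, 150) [ 0.595  -0.0879  0.19  ]
(348, 228) [ 0.6707 -0.2176  0.02  ]
(220, 30) [ 0.5406 -0.0027  0.165 ]
(269, 30) [ 0.5753 -0.0048  0.165 ]
```

Request:
drive_tool(
  series=[
    [[-2, 0, -25, 0, 20], [-2, 0, -20, 0, 20], [0, 0, -10, 0, 20], [0, 0, 0, 0, 20]],
  ],
)

```text
clock: 52.25
tool_pos: [0.5562, -0.123, 0.1909]
eef_rot: [0.728, 0.686, -0.001, -0.001]
contact_force: [-0.4, -0.4, -0.4]
opening: 0.317
```

```bash
python3 look.py 56; python3 -c "
from h import *
im=cv2.imread('pics/s56.png');cv2.imwrite('pics/s56z.png',cv2.resize(im[60:260,120:390],(800,600)))"
```

```text
52.25 [ 0.5562 -0.123   0.1909] 27.9 [-0.4 -0.4 -0.4] [-0.03 -0.05 -0.01]
```

View pics/w56.png

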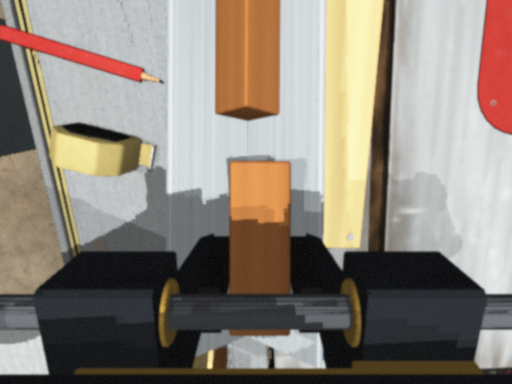

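View pics/s56z.png

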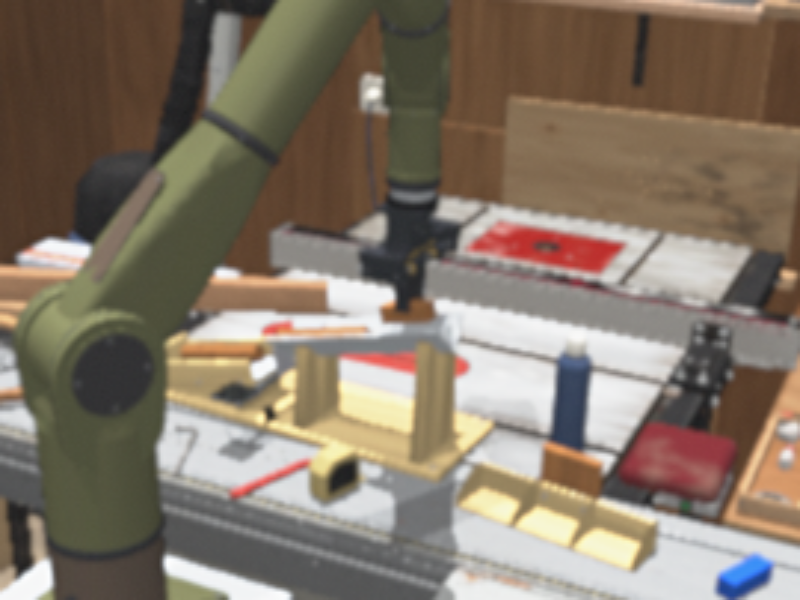

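Request:
drive_tool(
  series=[
    [[0, 0, -5, 0, 20], [0, 0, -3, 0, 20], [0, 0, 0, 0, 20]],
  ],
)

```text
clock: 52.65
tool_pos: [0.5568, -0.1246, 0.1837]
eef_rot: [0.729, 0.685, -0.0, -0.0]
contact_force: [0.0, 1.0, -0.1]
opening: 0.317
```

Request:
drive_tool(
  series=[
    [[0, 0, -4, 0, 20], [0, 0, 0, 0, 20]],
  ],
)

```text
clock: 52.85
tool_pos: [0.5567, -0.1246, 0.1795]
eef_rot: [0.729, 0.685, -0.0, -0.0]
contact_force: [0.5, -0.3, 0.0]
opening: 0.311
```

Request:
drive_tool(
  series=[
    [[0, 0, 0, 0, 42], [0, 0, 0, 0, 42], [0, 0, 10, 0, 42], [0, 0, 30, 0, 42], [0, 0, 40, 0, 42], [0, 0, 20, 0, 42], [0, 0, 0, 0, 42]],
  ],
)

```text
clock: 53.55
tool_pos: [0.5593, -0.124, 0.2839]
eef_rot: [0.729, 0.685, 0.003, 0.003]
contact_force: [1.3, 0.5, 0.4]
opening: 0.477
```

```bash
python3 look.py 57
```

```text
53.55 [ 0.5593 -0.124   0.2839] 42.0 [1.3 0.5 0.4] [-0.02 -0.07 -0.01]
```

View pics/w57.png

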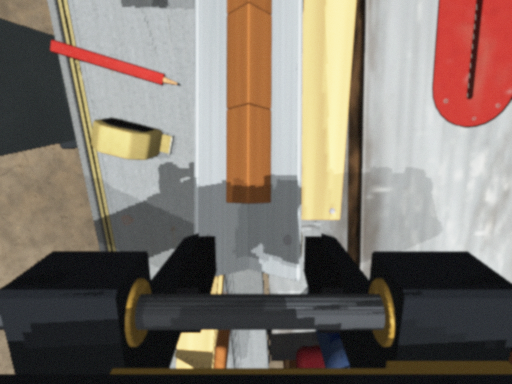

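```bash
python3 -c "
from h import *
im=cv2.imread('pics/w57.png');cv2.imwrite('pics/w57z.png',cv2.resize(im[0:240,180:320],(466,800)[::1] if 0 else (350,600),interpolation=cv2.INTER_CUBIC))"
```

```text
(no output)
```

View pics/w57z.png

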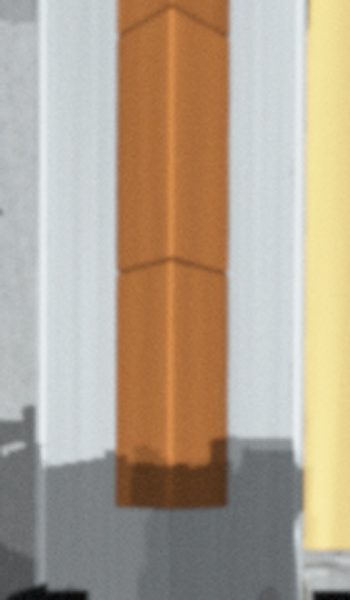

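Request:
drive_tool(
  series=[
    [[0, -35, 5, 0, 42], [0, -35, 5, 0, 42], [0, 0, 0, 0, 42]],
  ],
)

```text
clock: 53.95
tool_pos: [0.5554, -0.2014, 0.288]
eef_rot: [0.732, 0.682, -0.002, 0.0]
contact_force: [-0.6, 0.1, 0.4]
opening: 0.479
```

```bash
python3 look.py 58; python3 -c "
from h import *
im=cv2.imread('pics/w58.png');cv2.imwrite('pics/w58z.png',cv2.resize(im[0:200,160:340],(720,800*3//4)))"
```

```text
53.95 [ 0.5554 -0.2014  0.288 ] 42.2 [-0.6  0.1  0.4] [-0.08 -0.04 -0.04]
```

View pics/w58z.png

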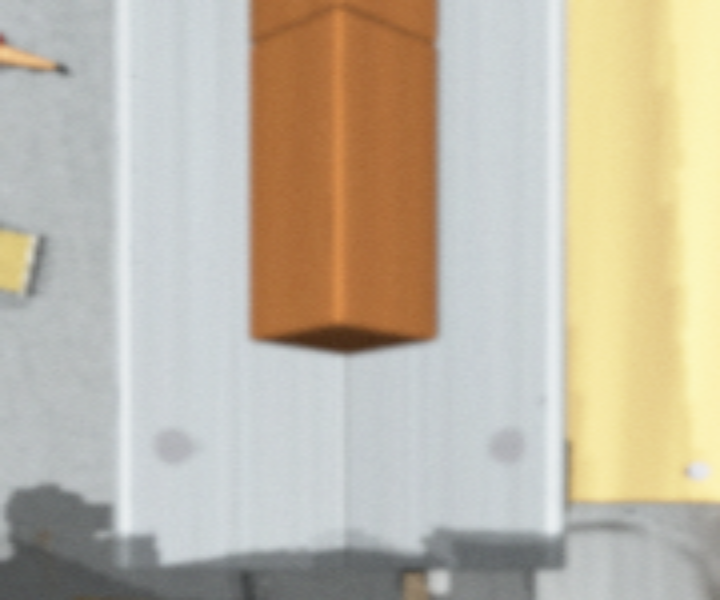

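```bash
python3 -c "
from h import *
t=save('top','t58');im=cv2.imread('pics/s58.png')
a=cv2.resize(im[130:270,120:350],(800,300));b=cv2.resize(t[130:250,120:390],(800,300))
cv2.imwrite('pics/c58.png',np.vstack([a,b]))
print(atz('wrist',(246,112),.2))"
```

```text
[ 0.54985009 -0.13145355  0.2       ]
```

View pics/c58.png

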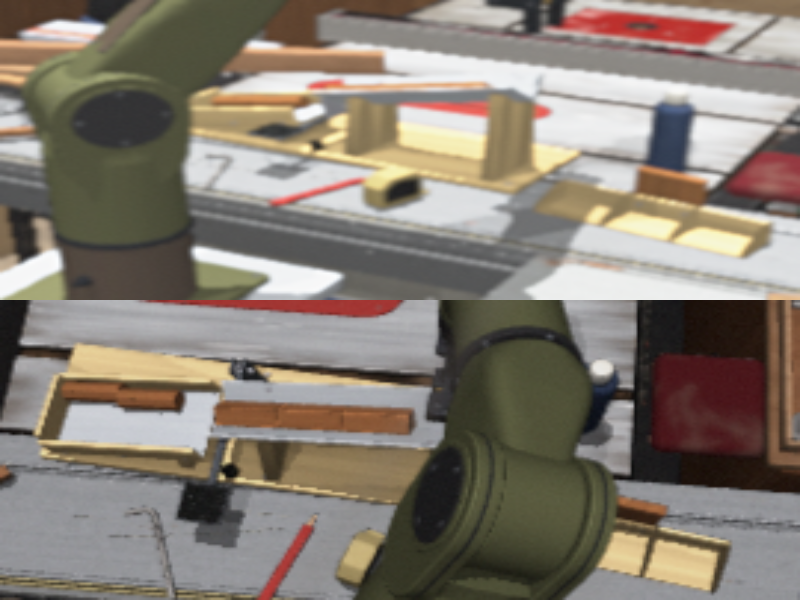

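```bash
python3 -c "
from h import *
im=cv2.imread('pics/s58.png');t=cv2.imread('pics/t58.png')
cv2.imwrite('pics/c59.png',cv2.resize(im[180:250,255:345],(770,600),interpolation=cv2.INTER_CUBIC))"
```

```text
(no output)
```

View pics/c59.png

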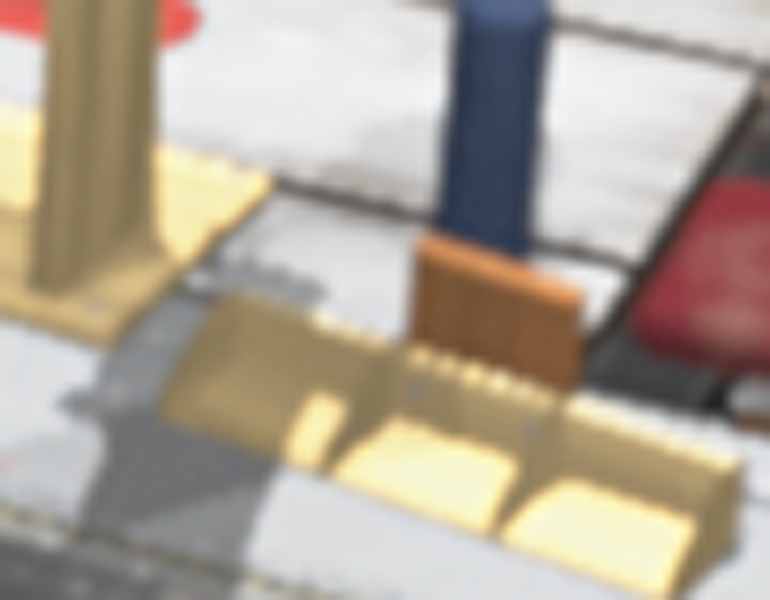

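```bash
python3 -c "
from plant import r,sensors
print(sensors.get_state()['clock']); print(r.finish_job())"
```

```text
54.1
the job is handed in; nothing more can be done
None
```

I handed the job in at 54.1 s. The final pictures show the required end state, but I did not load all three blanks by tipping the tray as asked.

- **Treadle:** I pressed it to its stop, both finished pieces ran into the catch tray, and it sprang back. The press gave a 43 N force spike at the tool; the run was not stopped. I can't tell whether it counts against the 40 N limit on the arm and gripper body.
- **Tipping:** I lifted the tray level by its handle with all three blanks in it. Tipping it on the trough wall only partly worked, because the handle slipped in the grip and the tray slid into the catch tray.
- **Recovery:** I lifted the empty tray out by its end wall and stood it on the table. Two blanks had to be placed with the gripper: one from the table, and one from a corner of the catch tray. Freeing the second one pushed the two finished pieces over to the far side of the catch tray.

**Last checks, all by eye from the pictures:**
- Three blanks sit in the V in line, end to end from the stop.
- Both finished pieces lie in the catch tray.
- The treadle looks up.
- The tray stands flat with a visible gap to the cradle.
- The tape measure and spray can stand upright where they were. I did not recheck the marking gauge at the end, but nothing had touched it.

**Disagreement:** the pictures put the catch tray and the row about 20–25 mm further along than my earlier trough estimate. I worked from the pictures for the last blank.

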